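# Lock a clamped grinder on for its idle run-in

### The arm

A 6-joint arm with a two-finger parallel gripper is mounted at the origin on a cart in front of the work surface, level with it; the furniture and walls round the work are solid. World frame = base frame: x ahead of the robot, y to its left, z up, the work surface at z = 0. Lengths are in m, angles in rad, forces in N, time in s.
With the tool pointing down it reaches from about 0.375 to 0.975 m from the base axis. Payload 3.8 kg.
Tool frame: the origin (TCP) lies at the very end of the fingers, on their centre line; the grasp point (between the pads) lies 19 mm behind it (bot.grip_point_offset is the distance from the TCP to the grasp point, in m); z points along the fingers, x is the direction in which the jaws open and shut, and the axes are right-handed (so a half turn about z gives the same grasp; the last joint's range is limited). The gripper opens to 85 mm and grips with 20 to 120 N. Pads are 22 mm wide; open, the fingers measure 114 mm over their backs; the gripper's body (76 mm by 85 mm) begins 54 mm behind the grasp point. The pads swing forward as they close: fully open they stand 13 mm farther back than shut.
Start: joints at [-1.158, 0.264, 1.604, -0, 1.274, -0.037], TCP at [0.293, -0.608, 0.231] pointing down, gripper open.
Joint ranges: [-2.63, 2.63], [-0.94, 2.18], [0.31, 2.57], [-1.31, 4.45], [0, 2.66], [-2.55, 2.55]. Speed limits (rad/s): [2.57, 2.57, 3.14, 3.14, 3.14, 3.14].

### API

Orientations are given as a rotation vector (axis times angle).
In Python, from workcell import bot, read_camera gives the robot as it stands.
- The arm moves only by the tool arm_command, never from a script. Its argument "rows" is a list of rows, each an object with "delta_rot": the turn, a rotation vector about the tool's x, y, z in rad, a list of three; "xyz": the shift along the tool's x, y, z in m, a list of three; "gripper": the finger opening in m, from 0 to 0.0854. A call has 1 to 12 rows; each row shifts and turns the commanded pose from where the row before left it, along the tool's axes as they then stand; what a row does not reach is not made up. A row lasts 1/10 s, in which the tool goes at most 50 mm and 8.59 degrees, less where a joint would pass 70% of its speed; a pose out of reach is approached as far as the arm can. A call is refused whole if a number of a shift passes 0.05 or a number of a turn 0.15, either way. A call with a gripper value outside its range is refused whole. The fingers move at their own pace and stop on an object; "force" is the grip in N (left out, the last holds). Time passes only in rows, so rows that do not move let the fingers close. It gives the time, the measured TCP pose, the force and the opening at its end, in the units of the state.
- bot.read_state(): the state, without advancing time (a new reading comes with each control period).
- read_camera(name): name is "scene" or "top"; returns a dict with "pixels" (420x560x3 uint8, red, green, blue), "range_z" (420x560 float32, m along the optical axis (not along the pixel's ray), 0 where there is no reading), "intrinsics" (3x3 intrinsics, pixels), "camera_from_world" (4x4, takes a point from world to camera coordinates). Camera axes: x right, y up, looking along -z (the intrinsics and any distortion apply to the point x, -y, -z); pixel columns grow to the right and rows downward; lengths in m; the calibration is good to about 2 mm. A picture is of the moment at which its call begins.
- bot.finish_job(): hands the job in, once; it reports no verdict.
The state is a dict: "time": time; "q": joint angles; "joint_vel": joint speeds; "joint_torque": joint torques, N m; "tool_pos": TCP position; "tcp_rot": TCP orientation; "wrist_force": force on the tool from outside, world axes, zero at the start; "torque": the same for the moment, N m; "width": opening from 0.0 (shut) to 1.0 (fully open).
Only numpy, scipy, OpenCV 4.12 (cv2) and the standard library are available. Lean on these libraries where they do the work, as an engineer would, in place of code of your own. Each camera call takes 0.05 s, during which the arm holds its last target.

### The job

The freshly greased grinder, clamped on the bench with its spindle upwards, has to run in without load. Unscrew the black cap from its threaded neck, lift it off and lay it flat in the steel dish without dropping it, so that it cannot fly off; only then squeeze the trigger fully home, press the lock-on button in the side of the handle, and ease the trigger back until it is caught and stays on by itself. Do not disturb the glue bottle, the jar and the spray can that stand round about.

Things in the scene. Friction and masses are not known exactly. Their poses are not given: they have to be found in the camera images.
- grinder: Grey cordless grinder, 320 mm long, fixed in a steel holder on the bench. Its x axis runs level along the tool from the black battery pack (rear end x = -162 mm) to the aluminium gear head (front end x = +156 mm), z is up; origin on the bench below its middle. The head's vertical neck is at x = 115 mm; the handle with trigger and lock button lies between x = -104 and +14 mm.
- handle (a point): Point on the grinder, mid-width of the handle, level with the tops of its two guard cheeks, 111 mm above the bench, straight above trigger_pad; axes as the grinder's. The cheeks stand 18 to 30 mm either side of it in y. The channel between them, 36 mm wide and open on top, runs from 33 mm behind to 60 mm ahead of this point in x; the trigger lies in it.
- neck (a point): Point on the grinder on the vertical axis of the threaded neck, at the shoulder that the cap's rim all but touches when screwed home, 100 mm above the bench. The neck is 45 mm across its thread and 22 mm tall; the spindle end inside it stands 31 mm above this point.
- cap_center (a point): Centre, half-way up, of the loose black ribbed cap: 63 mm across, 36 mm tall, closed on top, 31 mm deep, z axis up; screwed home at the start. Right-hand thread: unscrews anticlockwise from above, turns easily, rises 18 mm a turn with 2 mm of play, stays put when let go, comes free after 205 degrees and must then rise 33 mm above its seat to clear the spindle.
- trigger_pad (a point): Point on top of the bare metal trigger, on its ribbed part, where it is squeezed. The trigger is a lever 31 mm wide, 85 mm long in the handle's channel, hinged 60 mm from here towards the gear head; this point moves 9 mm down when squeezed. At rest it is 92 mm above the bench, 19 mm below the cheek tops. Sprung: about 4 N here to start it, 9 N fully home.
- trigger (a joint): Trigger angle in rad: 0 released, 0.15 fully home (hard stop); about 0.09 when it is caught by the lock.
- lock_face (a point): Centre of the face of the round black lock-on button, 17 mm wide, on the outer side of the cheek on the grinder's +y side, at the same x as trigger_pad, 97 mm above the bench. It stands 9 mm out from the cheek and is pushed level into it (grinder's -y) by 7 mm, spring 2.5 to 4.5 N. Blocked unless the trigger is home.
- lock (a joint): How far the lock button is pressed in, in m: 0 out, 0.007 fully in. With trigger home and button in, letting the trigger rise 4 mm at trigger_pad while the button is still pressed hooks the two: both then stay in by themselves (button at about 0.006). Squeezing the trigger home again frees them.
- dish_floor (a point): Centre of the inner floor (4 mm above the bench) of the round steel parts dish, 149 mm across, 26 mm tall, inner floor about 124 mm across; fixed to the bench. Left of it (more than 0.13 m left of the robot's midline) stand a slab and on it the welding positioner and torch, up to about 0.4 m high: keep the arm above or clear of them.
- bottle: Bystander: loose red glue bottle with a black nozzle, 36 mm across, 86 mm tall, standing between grinder and front edge. Origin at the centre of its underside.
- jar: Bystander: loose orange parts jar with a white lid, 64 mm across, 67 mm tall, behind the dish. Origin at the centre of its underside.
- spray: Bystander: loose spray can, white and blue with a red cap, 54 mm across, 184 mm tall, farther back. Origin at the centre of its underside.
Not all that is in view belongs to the job. Leave any blue look-alike of the part that bears cap_center alone.

How it is judged:
On the way, in this order (a step that is already met when the one before it is completed fails the run):
1. the cap is unscrewed and lifted clear above the neck (z of cap_center in the frame of grinder above 0.15 m).
2. the cap lies flat in the dish, let go (horizontal distance between cap_center and dish_floor below 0.045 m and height (world z) of cap_center below 0.027 m and contact force between the fingers and cap below 0.1 N and linear speed of cap below 0.05 m/s), for 0.2 s.
3. the trigger is squeezed home (value of joint trigger above 0.115 rad).
4. the lock-on button is pushed in (value of joint lock above 0.0055 m and value of joint trigger above 0.075 rad).
At the end, for the whole second after the job is handed in: The cap lies flat and still in the dish (centre within 45 mm of the dish's centre); the trigger has been eased and is caught by the lock (0.075 to 0.115 rad) with the button staying in (more than 4.5 mm), untouched (horizontal distance between cap_center and dish_floor below 0.045 m and height (world z) of cap_center below 0.027 m and linear speed of cap below 0.05 m/s and value of joint trigger between 0.075 and 0.115 rad and value of joint lock above 0.0045 m).
It fails at once if the trigger is squeezed while the cap is still on the neck (value of joint trigger above 0.06 rad and horizontal distance between cap_center and neck below 0.025 m).
It fails at once if the cap is dropped or thrown (faster than 0.7 m/s while not held) (linear speed of cap above 0.7 m/s and contact force between the fingers and cap below 0.05 N).
It fails at once if a bystander (bottle, jar or can) is moved more than 30 mm (distance of any of bottle, jar, spray from where it was at the start of the episode above 0.03 m).
It also fails if it takes over 72 s, if anything falls off the work surface, if the arm or the gripper's body presses on something with over 40 N, if the wrist force passes 120 N, or if a joint passes its speed limit or range.

## Working session

There is one attempt and no reset: what is moved stays moved. The work goes in short steps, Python scripts to look and compute and a tool call to move; the robot and the scene stay as the last step left them, time stands still between calls to the robot, and variables do not carry over. Pictures are saved under pics/ and viewed, and the job is handed in when it is done.

Besides the shell and the picture viewer there is one more tool, called after "Emit:" by a JSON object that holds its "method" and its "body". arm_command: Moves the arm, as the interface text tells. Its arguments: {"type":"object","properties":{"rows":{"type":"array","items":{"type":"object","properties":{"delta_rot":{"type":"array","items":{"type":"number"}},"xyz":{"type":"array","items":{"type":"number"}},"gripper":{"type":"number"}}}},"force":{"type":"number"}},"required":["rows"]}

```bash
mkdir -p pics; ls
python3 - <<'E'
from workcell import bot, read_camera
import cv2,numpy as np
s=bot.read_state();print(s)
for n in("scene","top"):
    c=read_camera(n)
    cv2.imwrite(f"pics/{n}0.png",cv2.cvtColor(c["pixels"],cv2.COLOR_RGB2BGR))
    np.savez(f"{n}0.npz",**c)
    print(n,c["intrinsics"],c["camera_from_world"], [k for k in c])
E
```

```text
pics
{'time': 0.0, 'q': array([-1.15789640e+00,  2.64782547e-01,  1.60536371e+00,  1.59891970e-05,
        1.27370950e+00, -3.69055681e-02]), 'joint_vel': array([-6.42899018e-06,  1.27686410e-03,  1.04742919e-03, -2.02736137e-03,
        1.97643205e-04,  2.96372155e-04]), 'joint_torque': array([-4.14873784e-04, -5.15111017e+01, -3.67312896e+01,  1.97238330e-05,
        1.28268194e-02,  4.46629315e-05]), 'tool_pos': array([ 0.29319039, -0.6071905 ,  0.22994778]), 'tcp_rot': array([-2.65980939,  1.66941119,  0.00292447]), 'wrist_force': array([-0.44510985, -0.10275402,  0.24521145]), 'torque': array([-0.04716619, -0.0217621 , -0.0362693 ]), 'width': 0.9981122411902124}
scene [[455.5172706    0.         279.025269  ]
 [  0.         455.5172706  208.61554785]
 [  0.           0.           1.        ]] [[ 0.49311948 -0.86995602 -0.00311573 -0.45559484]
 [ 0.43685601  0.24452391  0.86565864 -0.26977782]
 [-0.75232307 -0.42823426  0.50062502 -1.03893353]
 [ 0.          0.          0.          1.        ]] ['pixels', 'range_z', 'intrinsics', 'camera_from_world']
top [[530.32889808   0.         279.61908769]
 [  0.         530.32889808 210.6868226 ]
 [  0.           0.           1.        ]] [[-0.0040932  -0.99997519 -0.00573343 -0.21697854]
 [ 0.98494774 -0.00502233  0.17277939 -0.56926945]
 [-0.1728039  -0.00493991  0.98494386 -1.26807094]
 [ 0.          0.          0.          1.        ]] ['pixels', 'range_z', 'intrinsics', 'camera_from_world']
```

View pics/scene0.png

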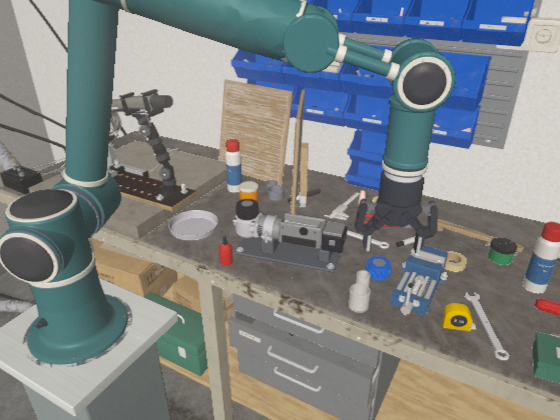

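View pics/top0.png

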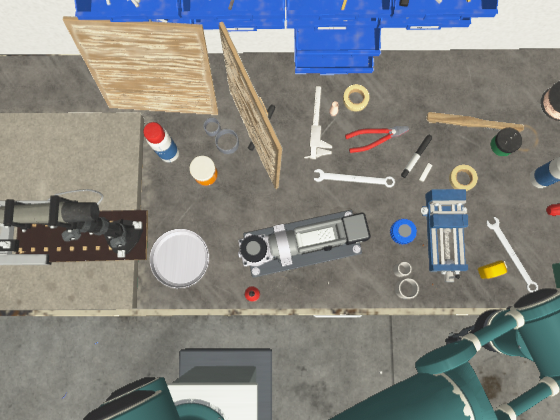

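The top view shows the cap at about (254,249), the dish at (180,258) and the grinder's battery end at (365,227). The bottle is at (252,295), the jar at (203,170) and the spray can at (160,140), with an upright board behind the cap at (250,110). Next I'll measure positions.

```bash
cat > h.py <<'E'
import numpy as np,cv2
from scipy.spatial.transform import Rotation as R
def cloud(c):
    K=c["intrinsics"];z=c["range_z"].astype(float);T=np.linalg.inv(c["camera_from_world"])
    v,u=np.mgrid[:z.shape[0],:z.shape[1]]
    P=np.stack([(u-K[0,2])/K[0,0]*z,-(v-K[1,2])/K[1,1]*z,-z],-1)
    W=P@T[:3,:3].T+T[:3,3]; W[z<=0]=np.nan
    return W
def proj(c,p):
    q=c["camera_from_world"]@np.append(p,1);K=c["intrinsics"]
    return K[0,0]*q[0]/-q[2]+K[0,2],K[1,1]*-q[1]/-q[2]+K[1,2]
def crop(c,u0,v0,u1,v1,s,name):
    im=cv2.cvtColor(c["pixels"],cv2.COLOR_RGB2BGR)[v0:v1,u0:u1]
    cv2.imwrite(name,cv2.resize(im,None,fx=s,fy=s,interpolation=cv2.INTER_CUBIC))
def fitc(xy):
    A=np.c_[2*xy,np.ones(len(xy))];s=np.linalg.lstsq(A,(xy**2).sum(1),rcond=None)[0]
    return s[:2],np.sqrt(s[2]+s[0]**2+s[1]**2)
E
python3 - <<'E'
from h import *
t=np.load("top0.npz");s=np.load("scene0.npz")
W=cloud(t);S=cloud(s)
for n,(u,v) in dict(cap=(254,247),dish=(180,258),jar=(203,165),bottle=(252,293),batt=(357,226),strap=(282,243),trig=(318,235)).items():
    print(n,W[v,u].round(4))
crop(t,225,190,385,300,5,"pics/tc.png");crop(s,210,170,370,290,5,"pics/sc.png")
# cap top
m=(W[...,2]>.128)&(W[...,2]<.15)&(np.hypot(W[...,0]-W[247,254,0],W[...,1]-W[247,254,1])<.05)
P=W[m];print("captop",len(P),P.min(0),P.max(0),np.median(P,0))
c,r=cv2.minEnclosingCircle(P[:,:2].astype(np.float32));print(c,r)
m=(S[...,2]>.128)&(S[...,2]<.15)&(np.hypot(S[...,0]-c[0],S[...,1]-c[1])<.05)
Q=S[m];print("scene cap",len(Q),Q.min(0),Q.max(0))
print(cv2.minEnclosingCircle(Q[:,:2].astype(np.float32)))
# dish rim
for X in(W,S):
    m=(X[...,2]>.021)&(X[...,2]<.03)&(np.hypot(X[...,0]-W[258,180,0],X[...,1]-W[258,180,1])<.1)
    P=X[m];print("dish",len(P),cv2.minEnclosingCircle(P[:,:2].astype(np.float32)),fitc(P[:,:2]))
# grinder strap/base/all
g=(W[...,2]>.05)&(W[...,2]<.2)&(abs(W[...,0]-.5)<.25)
v,u=np.where(g);k=(u>235)&(u<375)&(v>205)&(v<270)
P=W[v[k],u[k]];print(P.min(0),P.max(0))
print(cv2.minAreaRect(P[:,:2].astype(np.float32)))
b=(W[...,2]>.004)&(W[...,2]<.03)
v,u=np.where(b);k=(u>235)&(u<375)&(v>205)&(v<278);P=W[v[k],u[k]];print("base",cv2.minAreaRect(P[:,:2].astype(np.float32)))
E
```

```text
cap [ 0.4684 -0.1612  0.1401]
dish [0.4558 0.0335 0.0035]
jar [ 0.6814 -0.0296  0.0675]
bottle [ 0.3659 -0.1538  0.0816]
batt [ 0.5208 -0.4025  0.1051]
strap [ 0.4808 -0.2252  0.1095]
trig [ 0.5012 -0.3108  0.0938]
captop 555 [ 0.43711628 -0.18839278  0.12801241] [ 0.49750793 -0.12877037  0.14576936] [ 0.46667865 -0.15877665  0.1382489 ]
(0.46804314851760864, -0.15861128270626068) 0.03184863179922104
scene cap 244 [ 0.43544086 -0.19151225  0.12815571] [ 0.49692511 -0.12768078  0.14153891]
((0.4674938917160034, -0.15839679539203644), 0.03330232575535774)
dish 210 ((0.45492687821388245, 0.032269492745399475), 0.07439851015806198) (array([0.4545083 , 0.03162444]), np.float64(0.07241810413527065))
dish 194 ((0.4556918144226074, 0.03361184522509575), 0.07708003371953964) (array([0.45483334, 0.03213132]), np.float64(0.07242510840119268))
[ 0.43068005 -0.4348439   0.0500816 ] [ 0.55635315 -0.11889183  0.14576936]
((0.4963862895965576, -0.2730703353881836), (0.10019002109766006, 0.3175565302371979), 17.02700424194336)
base ((0.49721384048461914, -0.2840375602245331), (0.35459911823272705, 0.18167395889759064), 89.71045684814453)
```

```bash
ls pics
```

```text
sc.png
scene0.png
tc.png
top0.png
```

View pics/tc.png

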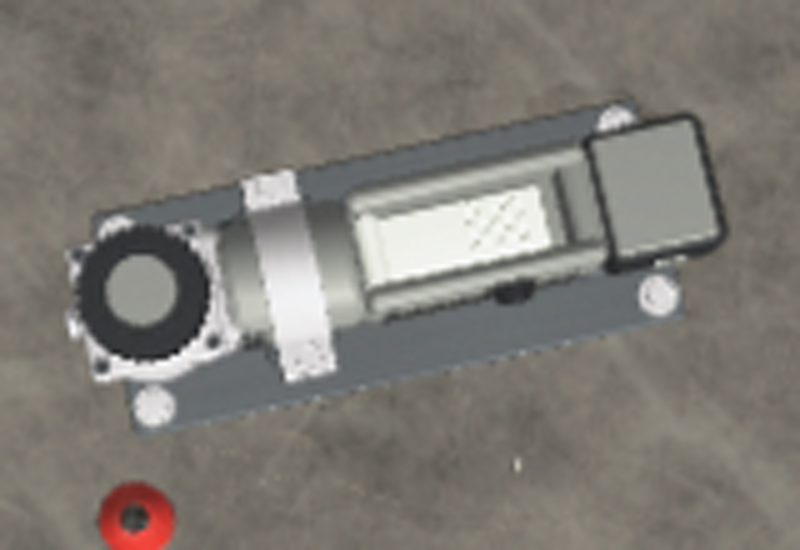

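View pics/sc.png

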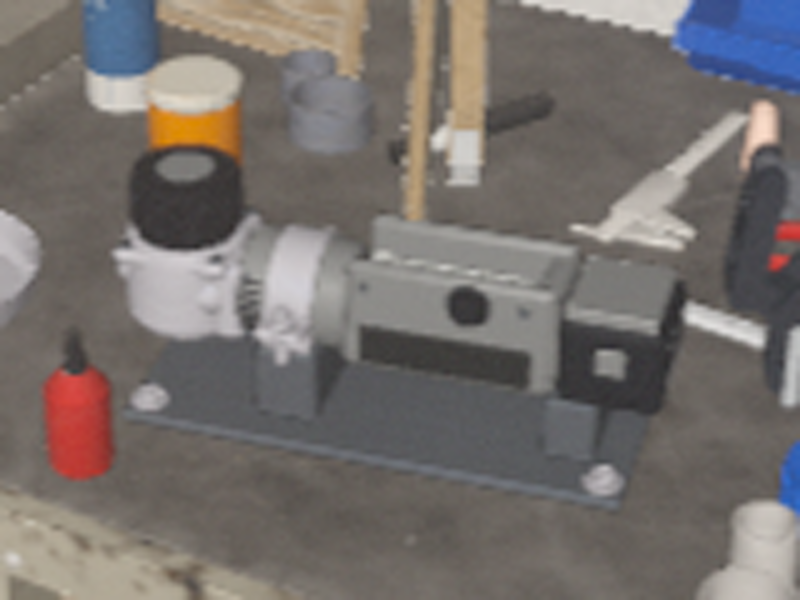

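Run:
```python
from h import *
from scipy.optimize import least_squares
t=np.load("top0.npz");s=np.load("scene0.npz")
n=np.array([.4678,-.1585])
for nm,c in(("top",t),("scene",s)):
    W=cloud(c)
    g=(W[...,2]>.03)&(W[...,2]<.125)&(np.hypot(W[...,0]-.5,W[...,1]+.28)<.2)
    P=W[g]
    # battery/handle: points at distance 100..290 from neck; centreline of visible top
    def frame(yaw):
        ex=np.array([np.cos(yaw),np.sin(yaw)]);ey=np.array([-ex[1],ex[0]]);d=P[:,:2]-n
        return d@ex+.115,d@ey
    for deg in np.arange(96,108,1.):
        x,y=frame(np.radians(deg))
        k=(x<-.115)&(x>-.155)&(P[:,2]>.09)
        k2=(x<.0)&(x>-.09)&(P[:,2]>.108)&(P[:,2]<.1135)
        print(nm,deg,len(y[k]),y[k].min().round(4),y[k].max().round(4),"mid",((y[k].min()+y[k].max())/2).round(4),"ch",(y[k2].min()).round(4),y[k2].max().round(4),"x",x.min().round(4))
```

```text
top 96.0 458 -0.061 0.0084 mid -0.0263 ch -0.0508 0.0215 x -0.1631
top 97.0 458 -0.0564 0.0124 mid -0.022 ch -0.0473 0.0244 x -0.1631
top 98.0 459 -0.0517 0.0165 mid -0.0176 ch -0.0437 0.0274 x -0.163
top 99.0 457 -0.047 0.0206 mid -0.0132 ch -0.0402 0.0303 x -0.1628
top 100.0 459 -0.0416 0.0246 mid -0.0085 ch -0.0366 0.0332 x -0.1625
top 101.0 461 -0.0373 0.0287 mid -0.0043 ch -0.0331 0.0361 x -0.1622
top 102.0 461 -0.033 0.0329 mid -0.0001 ch -0.0299 0.039 x -0.1618
top 103.0 458 -0.0287 0.0374 mid 0.0043 ch -0.0275 0.0418 x -0.1616
top 104.0 456 -0.0246 0.0418 mid 0.0086 ch -0.0254 0.0447 x -0.1615
top 105.0 455 -0.0204 0.0463 mid 0.0129 ch -0.0234 0.0475 x -0.1616
top 106.0 457 -0.0163 0.0508 mid 0.0173 ch -0.0214 0.0504 x -0.1617
top 107.0 456 -0.0121 0.0554 mid 0.0217 ch -0.0193 0.0532 x -0.1617
scene 96.0 269 -0.0607 0.0099 mid -0.0254 ch -0.0504 0.0195 x -0.1631
scene 97.0 268 -0.0539 0.014 mid -0.0199 ch -0.0469 0.0219 x -0.163
scene 98.0 268 -0.0493 0.0181 mid -0.0156 ch -0.0434 0.0244 x -0.1629
scene 99.0 266 -0.0447 0.0222 mid -0.0112 ch -0.0401 0.0268 x -0.1627
scene 100.0 264 -0.0401 0.0268 mid -0.0067 ch -0.0371 0.0293 x -0.1624
scene 101.0 263 -0.0355 0.0314 mid -0.0021 ch -0.0341 0.0317 x -0.1623
scene 102.0 262 -0.0309 0.036 mid 0.0026 ch -0.031 0.0341 x -0.1623
scene 103.0 263 -0.0274 0.0406 mid 0.0066 ch -0.028 0.0368 x -0.1626
scene 104.0 264 -0.0234 0.0452 mid 0.0109 ch -0.0252 0.0398 x -0.1627
scene 105.0 263 -0.0194 0.0497 mid 0.0152 ch -0.0228 0.0427 x -0.1627
scene 106.0 264 -0.0153 0.0543 mid 0.0195 ch -0.024 0.0456 x -0.1627
scene 107.0 265 -0.0113 0.0588 mid 0.0237 ch -0.022 0.0485 x -0.1626
```

```bash
cat >> h.py <<'E'
N=np.array([.4678,-.1585,0]);YAW=np.radians(101.8)
RG=R.from_euler('z',YAW).as_matrix();O=N-RG@[.115,0,0]
def g2w(p): return O+RG@np.array(p)
def w2g(p): return (np.asarray(p)-O)@RG
E
python3 - <<'E'
from h import *
print(O)
for nm,box in(("top",(225,190,385,300)),("scene",(210,170,370,290))):
    c=np.load(nm+"0.npz");im=cv2.cvtColor(c["pixels"],cv2.COLOR_RGB2BGR)
    u0,v0,u1,v1=box;im=cv2.resize(im[v0:v1,u0:u1],None,fx=5,fy=5,interpolation=cv2.INTER_CUBIC)
    def L(ps,col):
        q=[((a-u0+.5)*5,(b-v0+.5)*5) for a,b in(proj(c,g2w(p)) for p in ps)]
        cv2.polylines(im,[np.array(q).round().astype(int)],False,col,1,cv2.LINE_AA)
    px=-.05
    for sg in(1,-1):
        L([(px-.033,sg*.018,.111),(px+.06,sg*.018,.111)],(0,0,255))
        L([(px-.033,sg*.030,.111),(px+.06,sg*.030,.111)],(0,255,255))
    L([(px+.06,-.018,.111),(px+.06,.018,.111)],(0,0,255));L([(px-.033,-.018,.111),(px-.033,.018,.111)],(0,0,255))
    a=np.linspace(0,6.3,50)
    L([(px+.0085*np.cos(k),.039,.097+.0085*np.sin(k)) for k in a],(0,255,0))
    for z in(.1,.137):L([(.115+.0315*np.cos(k),.0315*np.sin(k),z) for k in a],(255,0,255))
    L([(-.162,-.03,.1),(-.162,.03,.1)],(255,0,0))
    cv2.imwrite(f"pics/ov_{nm}.png",im)
E
```

```text
[ 0.49131705 -0.27106975  0.        ]
```

View pics/ov_top.png

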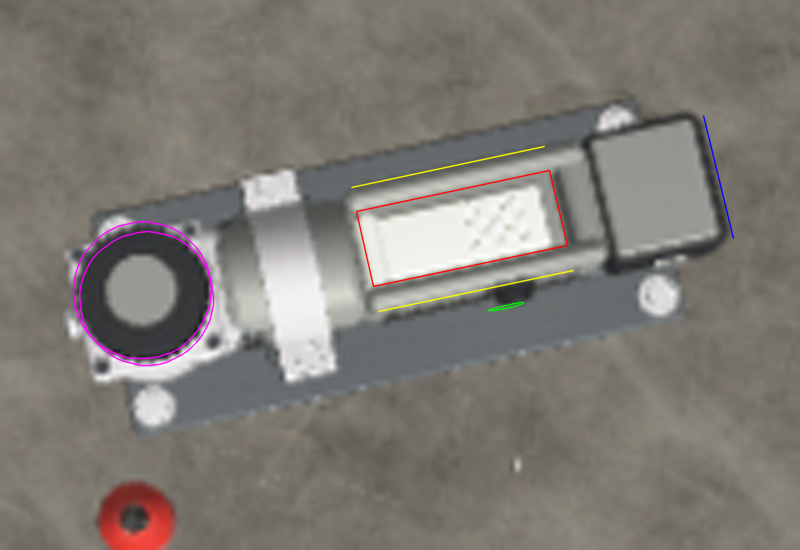

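View pics/ov_scene.png

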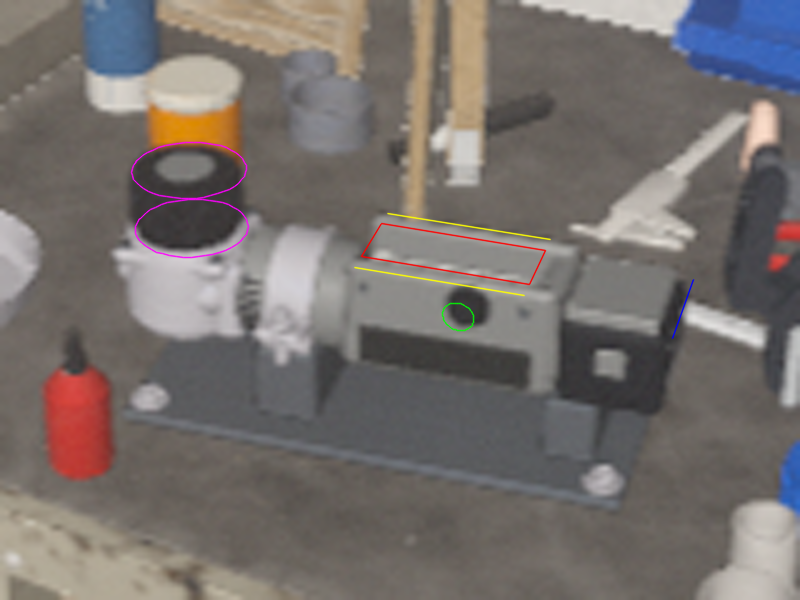

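Run:
```python
from h import *
c=np.load("scene0.npz");W=cloud(c);np.set_printoptions(suppress=True,precision=1,linewidth=150)
print("button (gx,gy,gz mm)")
for v in range(225,238):
    print(v,[tuple(int(k) for k in (w2g(W[v,u])*1000).round()) for u in range(297,311,2)])
c=np.load("top0.npz");W=cloud(c)
print("top: across cheeks/trigger gx=-50")
for u in(300,310,318,326):
  print(u,[tuple(int(k) for k in (w2g(W[v,u])*1000).round()) for v in range(218,256,2)])
print([tuple(int(k) for k in (w2g(W[round(240-(u-297)*.2),u])*1000).round()) for u in range(288,365,2)])
```

```text
button (gx,gy,gz mm)
225 [(-34, 24, 109), (-40, 24, 110), (-45, 23, 111), (-50, 20, 110), (-55, 20, 111), (-60, 19, 111), (-58, -13, 91)]
226 [(-36, 28, 108), (-41, 26, 109), (-46, 24, 108), (-52, 30, 113), (-57, 25, 111), (-62, 26, 112), (-66, 20, 110)]
227 [(-36, 28, 106), (-41, 29, 107), (-47, 31, 109), (-52, 28, 109), (-58, 31, 112), (-61, 22, 107), (-69, 29, 113)]
228 [(-36, 30, 104), (-41, 29, 104), (-48, 32, 107), (-53, 33, 109), (-57, 27, 106), (-62, 26, 106), (-68, 27, 108)]
229 [(-35, 25, 98), (-42, 30, 101), (-47, 29, 102), (-54, 36, 108), (-59, 32, 106), (-64, 30, 106), (-69, 29, 106)]
230 [(-36, 27, 96), (-41, 28, 97), (-50, 40, 106), (-54, 35, 104), (-59, 35, 105), (-64, 32, 104), (-69, 30, 104)]
231 [(-36, 28, 93), (-41, 25, 92), (-50, 41, 104), (-55, 37, 102), (-60, 37, 104), (-63, 27, 98), (-68, 27, 98)]
232 [(-37, 31, 92), (-41, 27, 91), (-50, 38, 99), (-55, 36, 99), (-60, 38, 101), (-63, 28, 96), (-68, 26, 95)]
233 [(-37, 30, 88), (-40, 23, 85), (-49, 37, 95), (-55, 37, 96), (-60, 38, 98), (-64, 31, 94), (-68, 26, 92)]
234 [(-36, 26, 82), (-42, 29, 85), (-48, 30, 8
[... 759 characters left out ...]
7, -29, 109), (-26, -25, 109), (-25, -20, 110), (-26, -19, 80), (-24, -12, 95), (-23, -8, 93), (-22, -3, 93), (-21, 2, 97), (-20, 6, 94), (-19, 11, 93), (-19, 14, 77), (-15, 22, 110), (-15, 26, 105), (-14, 29, 95), (-17, 30, 48), (-18, 32, 10)]
318 [(-59, -55, 2), (-57, -49, 8), (-47, -30, 107), (-45, -25, 113), (-44, -21, 108), (-45, -18, 91), (-44, -14, 90), (-42, -8, 98), (-42, -4, 90), (-41, 0, 89), (-40, 5, 91), (-38, 10, 96), (-37, 15, 97), (-35, 21, 112), (-34, 26, 112), (-33, 29, 102), (-36, 30, 59), (-39, 31, 8), (-38, 36, 9)]Traceback (most recent call last):
  File "<stdin>", line 9, in <module>
  File "<stdin>", line 9, in <genexpr>
ValueError: cannot convert float NaN to integer
```

Run:
```python
from h import *
c=np.load("top0.npz");W=cloud(c)
for off in(0,1,-2): print([tuple(int(k) if k==k else None for k in (w2g(W[round(239+off-(u-297)*.2),u])*1000).round()) for u in range(288,350,2)])
# button px in top: darkest blob
im=c["pixels"].astype(int).sum(2)
print(im[243:256,318:338])
```

```text
[(32, -2, 101), (27, -3, 104), (22, -2, 103), (18, -1, 103), (11, -5, 78), (8, -2, 94), (3, -3, 96), (-2, -2, 95), (-7, -1, 96), (-12, -3, 89), (-17, -2, 95), (-22, -3, 93), (-26, -2, 96), (-31, -2, 91), (-37, -3, 91), (-41, -2, 94), (-46, -3, 94), (-51, -2, 92), (-55, -1, 93), (-61, -2, 92), (-65, -1, 94), (-70, -3, 94), (-75, -2, 92), (-82, -3, 75), (-87, -4, 79), (-89, -1, 98), (-93, -1, 105), (-97, 0, 108), (-103, 0, 101), (-107, 0, 107), (-112, 1, 106)]
[(33, 1, 106), (28, 0, 106), (23, 1, 107), (18, 2, 104), (12, -3, 75), (8, 1, 100), (3, -1, 93), (-2, 0, 95), (-7, 0, 89), (-11, 0, 95), (-16, 0, 91), (-21, -1, 93), (-26, 0, 91), (-31, 1, 90), (-36, -1, 90), (-41, 0, 89), (-46, -1, 94), (-50, 0, 93), (-55, 1, 94), (-60, 0, 93), (-64, 1, 98), (-71, -1, 89), (-75, 0, 90), (-81, 0, 76), (-88, -2, 69), (-88, 2, 103), (-92, 1, 107), (-98, 2, 101), (-102, 3, 106), (-107, 2, 107), (-112, 3, 105)]
[(31, -6, 104), (26, -8, 100), (21, -6, 104), (17, -6, 102), (11, -8, 90), (7, -6, 98), (1, -8, 93), (-3, -8, 90), (-8, -7, 90), (-13, -7, 97), (-17, -6, 98), (-23, -8, 93), (-27, -7, 97), (-3
[... 680 characters left out ...]
 270 298
  305 308]
 [467 456 446 374 242 187 129 136 146 154 156 149 134 192 297 311 315 319
  325 322]
 [336 313 266 223 179 232 142 131 145 154 171 168 150 256 318 324 327 326
  324 324]
 [227 252 238 300 307 318 218 153 156 185 225 224 297 315 323 327 324 325
  324 325]
 [309 316 313 322 326 326 311 309 306 308 311 315 326 327 325 325 326 326
  324 325]
 [327 329 327 327 329 329 327 328 326 325 324 327 327 324 324 328 324 326
  323 324]
 [328 329 330 327 324 326 325 327 327 328 326 330 328 326 326 324 325 325
  321 326]
 [322 323 323 328 325 328 326 328 330 329 327 326 328 326 326 324 325 324
  327 330]
 [323 326 329 329 325 329 327 329 330 327 329 330 328 330 330 327 330 328
  326 325]]
```

Measured layout:
- Grinder yaw is about 101.8°, and the neck is at (0.468, -0.1585).
- The trigger pad is at grinder x ≈ -54.5 mm.
- The dish centre is at (0.4548, 0.032).

First I'll move above the cap.

Emit:
{"method": "arm_command", "body": {"rows": [{"xyz":[-0.0273,-0.0293,0],"gripper":0.0854},{"xyz":[-0.0273,-0.0293,0]},{"xyz":[-0.0273,-0.0293,0]},{"xyz":[-0.0273,-0.0293,0]},{"xyz":[-0.0273,-0.0293,0]},{"xyz":[-0.0273,-0.0293,0]},{"xyz":[-0.0273,-0.0293,0]},{"xyz":[-0.0273,-0.0293,0]},{"xyz":[-0.0273,-0.0293,0]},{"xyz":[-0.0273,-0.0293,0]},{"xyz":[-0.0273,-0.0293,0]},{"xyz":[-0.0273,-0.0293,0]}]}}

```text
invalid input
```

Emit:
{"method": "arm_command", "body": {"rows": [{"delta_rot":[0,0,0],"xyz":[-0.0273,-0.0293,0],"gripper":0.085},{"delta_rot":[0,0,0],"xyz":[-0.0273,-0.0293,0],"gripper":0.085},{"delta_rot":[0,0,0],"xyz":[-0.0273,-0.0293,0],"gripper":0.085},{"delta_rot":[0,0,0],"xyz":[-0.0273,-0.0293,0],"gripper":0.085},{"delta_rot":[0,0,0],"xyz":[-0.0273,-0.0293,0],"gripper":0.085},{"delta_rot":[0,0,0],"xyz":[-0.0273,-0.0293,0],"gripper":0.085},{"delta_rot":[0,0,0],"xyz":[-0.0273,-0.0293,0],"gripper":0.085},{"delta_rot":[0,0,0],"xyz":[-0.0273,-0.0293,0],"gripper":0.085},{"delta_rot":[0,0,0],"xyz":[-0.0273,-0.0293,0],"gripper":0.085},{"delta_rot":[0,0,0],"xyz":[-0.0273,-0.0293,0],"gripper":0.085},{"delta_rot":[0,0,0],"xyz":[-0.0273,-0.0293,0],"gripper":0.085},{"delta_rot":[0,0,0],"xyz":[-0.0273,-0.0293,0],"gripper":0.085}]}}

```text
time: 1.3
tool_pos: [0.4676, -0.1583, 0.2309]
tcp_rot: [2.661, -1.67, -0.001]
wrist_force: [0.2, -0.5, 0.6]
width: 0.995
```

Emit:
{"method": "arm_command", "body": {"rows": [{"delta_rot":[0,0,0.13],"xyz":[0,0,0],"gripper":0.085},{"delta_rot":[0,0,0.13],"xyz":[0,0,0],"gripper":0.085},{"delta_rot":[0,0,0.13],"xyz":[0,0,0],"gripper":0.085},{"delta_rot":[0,0,0.13],"xyz":[0,0,0],"gripper":0.085},{"delta_rot":[0,0,0.13],"xyz":[0,0,0],"gripper":0.085},{"delta_rot":[0,0,0.13],"xyz":[0,0,0],"gripper":0.085},{"delta_rot":[0,0,0.13],"xyz":[0,0,0],"gripper":0.085},{"delta_rot":[0,0,0.13],"xyz":[0,0,0],"gripper":0.085},{"delta_rot":[0,0,0.13],"xyz":[0,0,0],"gripper":0.085},{"delta_rot":[0,0,0.13],"xyz":[0,0,0],"gripper":0.085},{"delta_rot":[0,0,0],"xyz":[0,0,0],"gripper":0.085}]}}

```text
time: 2.4
tool_pos: [0.4673, -0.1598, 0.2308]
tcp_rot: [1.107, -2.939, -0.001]
wrist_force: [0.1, 0.2, -0.2]
width: 0.992
```

Run:
```python
from h import *
from workcell import bot, read_camera
s=bot.read_state();print(s['q'].round(3),s['tool_pos'].round(4),R.from_rotvec(s['tcp_rot']).as_matrix().round(3))
c=read_camera("top");crop(c,200,170,330,300,5,"pics/t1.png")
```

```text
[-0.38  -0.082  1.981 -0.     1.244  2.041] [ 0.4673 -0.1598  0.2308] [[-0.752 -0.66  -0.001]
 [-0.66   0.752  0.   ]
 [ 0.     0.001 -1.   ]]
```

View pics/t1.png

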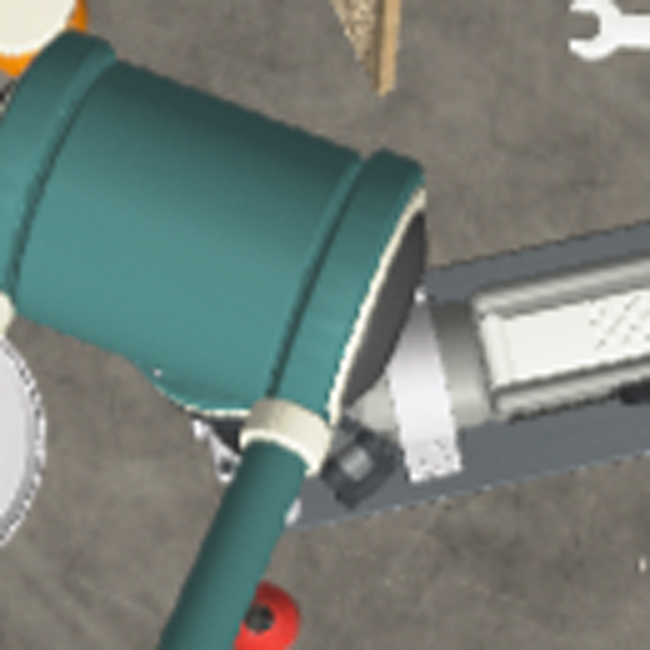

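Emit:
{"method": "arm_command", "body": {"rows": [{"delta_rot":[0,0,0],"xyz":[-0.0012,0.0006,0.03],"gripper":0.085},{"delta_rot":[0,0,0],"xyz":[0,0,0.03],"gripper":0.085},{"delta_rot":[0,0,0],"xyz":[0,0,0.03],"gripper":0.085},{"delta_rot":[0,0,0],"xyz":[0,0,0.016],"gripper":0.085},{"delta_rot":[0,0,0],"xyz":[0,0,0.008],"gripper":0.085},{"delta_rot":[0,0,0],"xyz":[0,0,0],"gripper":0.085}]}}

```text
time: 3.05
tool_pos: [0.4672, -0.1584, 0.1161]
tcp_rot: [1.109, -2.937, -0.003]
wrist_force: [0.9, 0.3, -0.7]
width: 0.998
```

Emit:
{"method": "arm_command", "body": {"rows": [{"delta_rot":[0,0,0],"xyz":[0,0,0.008],"gripper":0.085},{"delta_rot":[0,0,0],"xyz":[0,0,0.0075],"gripper":0.085},{"delta_rot":[0,0,0],"xyz":[0,0,0],"gripper":0.085}]}}

```text
time: 3.35
tool_pos: [0.4678, -0.1586, 0.1012]
tcp_rot: [1.108, -2.939, -0.001]
wrist_force: [-1.0, 0.4, -0.4]
width: 0.994
```

Run:
```python
from h import *
from workcell import bot, read_camera
s=bot.read_state();print(s['wrist_force'],s['q'].round(3),s['tool_pos'].round(4))
c=read_camera("scene");crop(c,190,130,320,260,5,"pics/s2.png")
```

```text
[-0.96778863  0.38604921 -0.36305674] [-0.377  0.044  2.113  0.     0.986  2.043] [ 0.4678 -0.1586  0.1012]
```

View pics/s2.png

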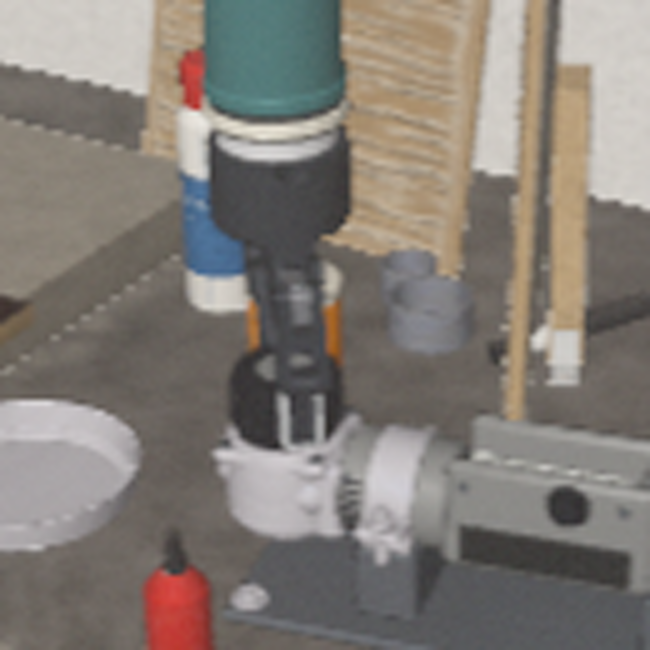

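The pads straddle the cap with a fingertip near its rim (300,440), and there is no contact force. I'll raise 3 mm because the tips swing forward as they close, then close gently.

Emit:
{"method": "arm_command", "body": {"rows": [{"delta_rot":[0,0,0],"xyz":[0,0,-0.003],"gripper":0.06},{"delta_rot":[0,0,0],"xyz":[0,0,0],"gripper":0.055},{"delta_rot":[0,0,0],"xyz":[0,0,0],"gripper":0.055},{"delta_rot":[0,0,0],"xyz":[0,0,0],"gripper":0.055},{"delta_rot":[0,0,0],"xyz":[0,0,0],"gripper":0.055}], "force": 40}}

```text
time: 3.9
tool_pos: [0.4691, -0.159, 0.1062]
tcp_rot: [-1.107, 2.938, -0.002]
wrist_force: [0.0, 1.2, 6.2]
width: 0.697
```

Run:
```python
from h import *
from workcell import bot, read_camera
s=bot.read_state();print(s['wrist_force'],s['torque'],s['width'],s['tool_pos'].round(4))
c=read_camera("scene");crop(c,190,150,320,260,6,"pics/s3.png")
```

```text
[3.81445383e-03 1.24290519e+00 6.15418209e+00] [0.16057803 0.14326328 0.00072974] 0.6968533973354838 [ 0.4691 -0.159   0.1062]
```

View pics/s3.png

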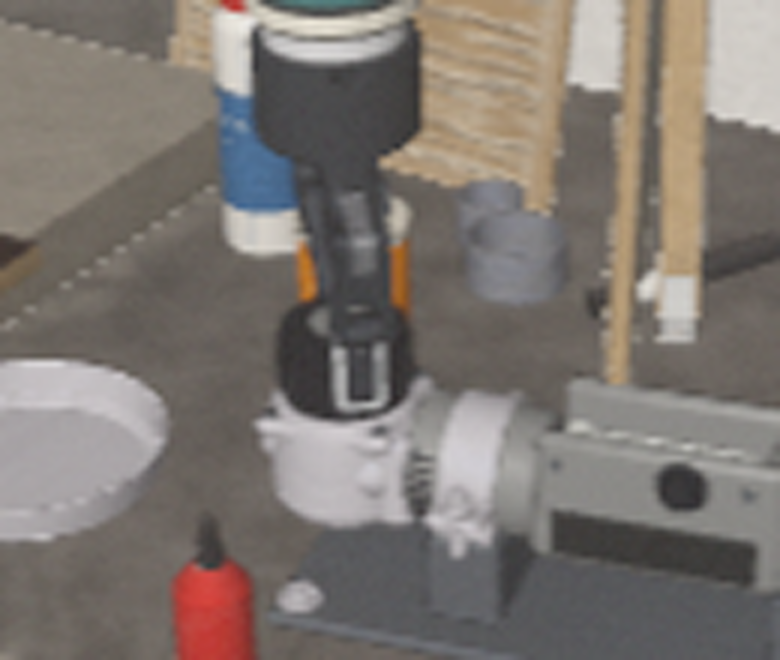

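Emit:
{"method": "arm_command", "body": {"rows": [{"delta_rot":[0,0,-0.08],"xyz":[0,0,-0.001],"gripper":0.055},{"delta_rot":[0,0,-0.145],"xyz":[0,0,-0.00042],"gripper":0.055},{"delta_rot":[0,0,-0.145],"xyz":[0,0,-0.00042],"gripper":0.055},{"delta_rot":[0,0,-0.145],"xyz":[0,0,-0.00042],"gripper":0.055},{"delta_rot":[0,0,0],"xyz":[0,0,0],"gripper":0.055}]}}

```text
time: 4.45
tool_pos: [0.4679, -0.1586, 0.1068]
tcp_rot: [1.82, -2.56, -0.001]
wrist_force: [0.5, 0.1, -1.6]
width: 0.696
```

Run:
```python
from h import *
from workcell import bot, read_camera
s=bot.read_state();print(s['wrist_force'],s['torque'],s['width'],s['tool_pos'].round(4),s['q'])
c=read_camera("scene");crop(c,190,150,320,260,6,"pics/s4.png")
```

```text
[ 0.50093192  0.0590211  -1.64845174] [ 0.04956996 -0.00355918  0.01025737] 0.6955492871416619 [ 0.4679 -0.1586  0.1068] [-3.77307168e-01  3.73169035e-02  2.10820767e+00 -1.36602149e-05
  9.96487192e-01  1.52833230e+00]
```

View pics/s4.png

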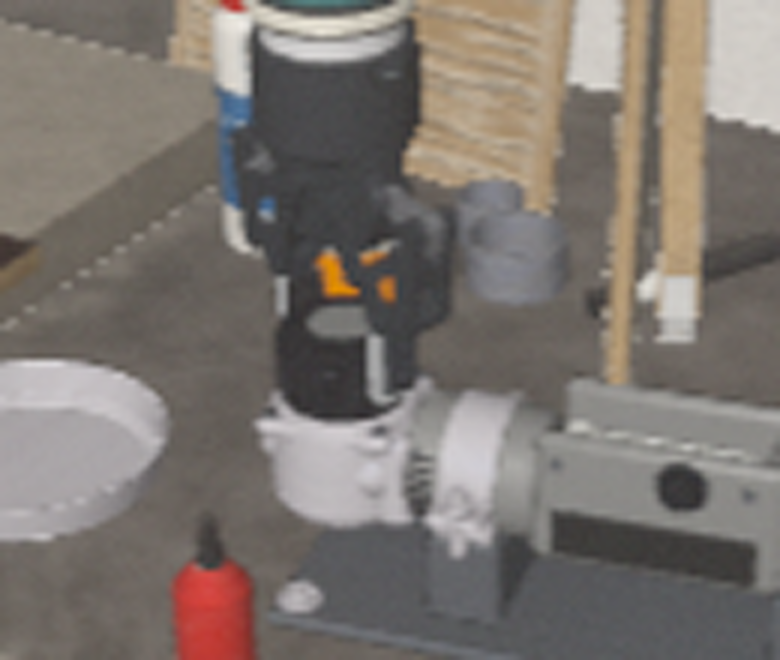

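Emit:
{"method": "arm_command", "body": {"rows": [{"delta_rot":[0,0,-0.145],"xyz":[0,0,-0.0004],"gripper":0.055},{"delta_rot":[0,0,-0.145],"xyz":[0,0,-0.0004],"gripper":0.055},{"delta_rot":[0,0,-0.145],"xyz":[0,0,-0.0004],"gripper":0.055},{"delta_rot":[0,0,-0.145],"xyz":[0,0,-0.0004],"gripper":0.055},{"delta_rot":[0,0,-0.145],"xyz":[0,0,-0.0004],"gripper":0.055},{"delta_rot":[0,0,-0.145],"xyz":[0,0,-0.0004],"gripper":0.055},{"delta_rot":[0,0,-0.145],"xyz":[0,0,-0.0004],"gripper":0.055},{"delta_rot":[0,0,-0.145],"xyz":[0,0,-0.0004],"gripper":0.055},{"delta_rot":[0,0,-0.145],"xyz":[0,0,-0.0004],"gripper":0.055},{"delta_rot":[0,0,-0.145],"xyz":[0,0,-0.0004],"gripper":0.055},{"delta_rot":[0,0,-0.145],"xyz":[0,0,-0.0004],"gripper":0.055},{"delta_rot":[0,0,0],"xyz":[0,0,0],"gripper":0.055}]}}

```text
time: 5.7
tool_pos: [0.4693, -0.158, 0.1117]
tcp_rot: [-3.101, 0.49, -0.003]
wrist_force: [3.7, 5.1, -1.0]
width: 0.697
```

Emit:
{"method": "arm_command", "body": {"rows": [{"delta_rot":[0,0,-0.145],"xyz":[0,0,-0.0004],"gripper":0.055},{"delta_rot":[0,0,-0.145],"xyz":[0,0,-0.0004],"gripper":0.055},{"delta_rot":[0,0,-0.145],"xyz":[0,0,-0.0004],"gripper":0.055},{"delta_rot":[0,0,-0.145],"xyz":[0,0,-0.0004],"gripper":0.055},{"delta_rot":[0,0,-0.145],"xyz":[0,0,-0.0004],"gripper":0.055},{"delta_rot":[0,0,-0.145],"xyz":[0,0,-0.0004],"gripper":0.055},{"delta_rot":[0,0,-0.145],"xyz":[0,0,-0.0004],"gripper":0.055},{"delta_rot":[0,0,-0.145],"xyz":[0,0,-0.0004],"gripper":0.055},{"delta_rot":[0,0,-0.145],"xyz":[0,0,-0.0004],"gripper":0.055},{"delta_rot":[0,0,-0.145],"xyz":[0,0,-0.0004],"gripper":0.055},{"delta_rot":[0,0,-0.145],"xyz":[0,0,-0.0004],"gripper":0.055},{"delta_rot":[0,0,0],"xyz":[0,0,0],"gripper":0.055}]}}

```text
time: 6.9
tool_pos: [0.4668, -0.1578, 0.1151]
tcp_rot: [-2.517, -1.875, 0.002]
wrist_force: [-2.5, 3.3, -0.9]
width: 0.697
```

Run:
```python
from h import *
from workcell import bot, read_camera
s=bot.read_state();print(s['wrist_force'],s['torque'],s['width'],s['tool_pos'].round(4),s['q'].round(3))
c=read_camera("scene");crop(c,190,150,320,260,6,"pics/s5.png")
```

```text
[-2.53338754  3.31985391 -0.92204849] [ 0.50745962  0.34755627 -0.06813686] 0.696690974175938 [ 0.4668 -0.1578  0.1151] [-0.377  0.027  2.102  0.     1.016 -1.658]
```

View pics/s5.png

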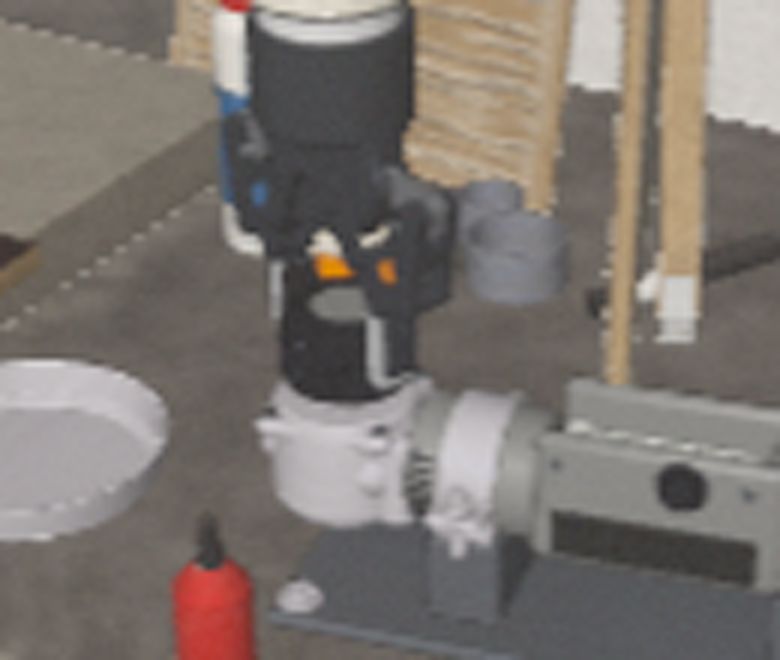

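The cap has risen about 10 mm after 212°. I'll test-lift it.

Emit:
{"method": "arm_command", "body": {"rows": [{"delta_rot":[0,0,-0.08],"xyz":[0,0,-0.001],"gripper":0.055},{"delta_rot":[0,0,0],"xyz":[0,0,-0.002],"gripper":0.055},{"delta_rot":[0,0,0],"xyz":[0,0,-0.003],"gripper":0.055},{"delta_rot":[0,0,0],"xyz":[0,0,0],"gripper":0.055}]}}

```text
time: 7.35
tool_pos: [0.4669, -0.1583, 0.1216]
tcp_rot: [-2.44, -1.975, 0.002]
wrist_force: [-4.2, 3.3, -1.0]
width: 0.695
```

Free. Lifting on.

Emit:
{"method": "arm_command", "body": {"rows": [{"delta_rot":[0,0,0],"xyz":[0,0,-0.01],"gripper":0.055},{"delta_rot":[0,0,0],"xyz":[0,0,-0.01],"gripper":0.055},{"delta_rot":[0,0,0],"xyz":[0,0,-0.015],"gripper":0.055},{"delta_rot":[0,0,0],"xyz":[0,0,-0.015],"gripper":0.055},{"delta_rot":[0,0,0],"xyz":[0,0,0],"gripper":0.055}]}}

```text
time: 7.85
tool_pos: [0.4712, -0.1601, 0.1761]
tcp_rot: [2.434, 1.975, 0.006]
wrist_force: [1.2, -0.9, -0.8]
width: 0.696
```

Run:
```python
from h import *
from workcell import bot, read_camera
s=bot.read_state();M=R.from_rotvec(s['tcp_rot']).as_matrix()
print(s['wrist_force'],s['width'],s['tool_pos'].round(4),s['q'].round(3))
print(M.round(3)); print("d tool:",(M.T@(np.array([.4547,.0322,s['tool_pos'][2]])-s['tool_pos'])).round(4))
c=read_camera("scene");crop(c,150,110,310,240,5,"pics/s6.png")
```

```text
[ 1.17386516 -0.92799153 -0.80193584] 0.6960774623350177 [ 0.4712 -0.1601  0.1761] [-0.377 -0.037  2.042 -0.     1.128 -1.741]
[[ 0.206  0.979  0.008]
 [ 0.979 -0.206 -0.003]
 [-0.002  0.008 -1.   ]]
d tool: [ 0.1848 -0.0557 -0.0007]
```

View pics/s6.png

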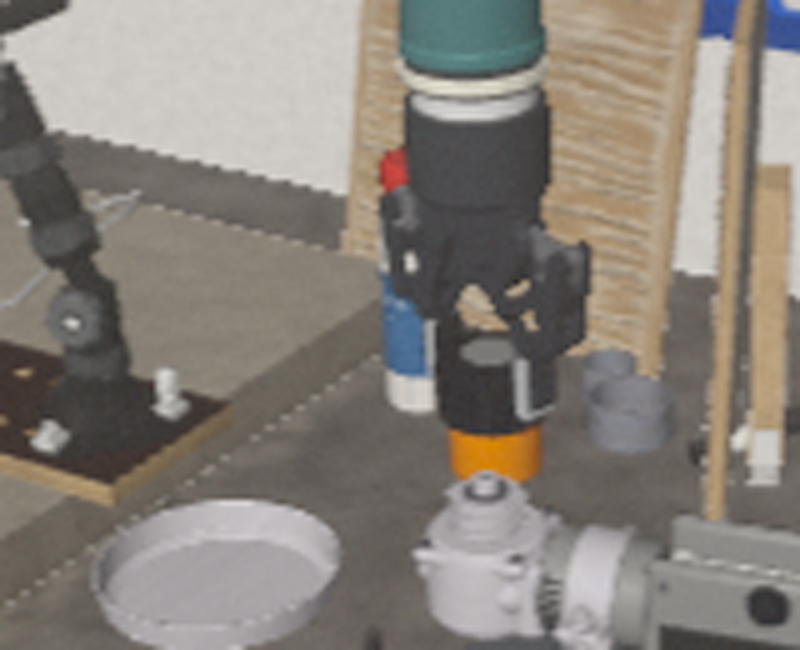

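Run:
```python
from h import *
from workcell import bot, read_camera
for nm in("top0","scene0"):
    W=cloud(np.load(nm+".npz"))
    for a in np.arange(.1,.32,.03):
        m=(W[...,1]>a)&(W[...,1]<a+.03)&(W[...,0]>.3)&(W[...,0]<.62)&(W[...,2]>.06)
        P=W[m]; print(nm,a.round(2),len(P),P.min(0).round(3) if len(P) else '',P.max(0).round(3) if len(P) else '')
# current arm leftmost extents, by height
c=read_camera("top");W=cloud(c)
for z in np.arange(.2,.8,.05):
    m=(W[...,2]>z)&(W[...,2]<z+.05)&(W[...,0]>.3)&(W[...,0]<.65)&(W[...,1]>-.3)&(W[...,1]<.1)
    P=W[m]; 
    if len(P): print("arm",z.round(2),len(P),P.min(0).round(3),P.max(0).round(3))
```

```text
top0 0.1 573 [0.448 0.105 0.06 ] [0.57  0.13  0.389]
top0 0.13 1128 [0.448 0.13  0.06 ] [0.57  0.16  0.389]
top0 0.16 1266 [0.449 0.16  0.06 ] [0.589 0.19  0.393]
top0 0.19 892 [0.447 0.19  0.06 ] [0.602 0.22  0.394]
top0 0.22 597 [0.446 0.22  0.06 ] [0.605 0.25  0.377]
top0 0.25 627 [0.447 0.25  0.06 ] [0.606 0.28  0.369]
top0 0.28 602 [0.445 0.28  0.06 ] [0.609 0.31  0.375]
top0 0.31 379 [0.442 0.31  0.06 ] [0.61  0.34  0.356]
scene0 0.1 288 [0.446 0.105 0.06 ] [0.569 0.13  0.388]
scene0 0.13 616 [0.445 0.13  0.06 ] [0.57  0.16  0.387]
scene0 0.16 731 [0.443 0.16  0.06 ] [0.588 0.19  0.391]
scene0 0.19 530 [0.446 0.19  0.06 ] [0.598 0.22  0.391]
scene0 0.22 339 [0.445 0.22  0.06 ] [0.605 0.25  0.372]
scene0 0.25 331 [0.443 0.25  0.06 ] [0.567 0.28  0.369]
scene0 0.28 275 [0.442 0.28  0.06 ] [0.608 0.31  0.373]
scene0 0.31 227 [0.446 0.31  0.06 ] [0.612 0.34  0.35 ]
arm 0.2 58 [ 0.445 -0.224  0.2  ] [ 0.649 -0.206  0.249]
arm 0.25 143 [ 0.443 -0.229  0.251] [ 0.65  -0.207  0.299]
arm 0.3 95 [ 0.431 -0.226  0.302] [ 0.649 -0.14   0.349]
arm 0.35 41 [ 0.431 -0.168  0.351] [ 0.443 -0.132  0.396]
arm 0.4 11 [ 0.433 -0.156  0.4  ] [ 0.439 -0.14   0.428]
arm 0.45 7 [ 0.43  -0.153  0.474] [ 0.435 -0.14   0.484]
arm 0.5 1077 [ 0.395 -0.229  0.505] [ 0.526 -0.085  0.55 ]
arm 0.55 4817 [ 0.301 -0.224  0.55 ] [ 0.521 -0.061  0.6  ]
arm 0.6 2923 [ 0.3   -0.168  0.6  ] [ 0.378 -0.037  0.65 ]
arm 0.65 493 [ 0.3   -0.116  0.65 ] [ 0.321 -0.055  0.664]
```

Run:
```python
from h import *
for nm in("top0","scene0"):
    W=cloud(np.load(nm+".npz"))
    for zl in(.1,.2,.25,.3,.35):
      for a in(.09,.12,.15,.18):
        m=(W[...,1]>a)&(W[...,1]<a+.03)&(W[...,0]>.3)&(W[...,0]<.7)&(W[...,2]>zl)&(W[...,2]<zl+(.05 if zl>.1 else .1))
        P=W[m]; 
        if len(P): print(nm,zl,a,len(P),P.min(0).round(3),P.max(0).round(3))
t=np.load("top0.npz");crop(t,0,120,220,300,3.5,"pics/t6.png")
s=np.load("scene0.npz");crop(s,80,60,260,260,3,"pics/s7.png")
from workcell import read_camera
c=read_camera("top");crop(c,60,80,360,320,2.5,"pics/t7.png")
```

```text
top0 0.1 0.09 1 [0.533 0.119 0.104] [0.533 0.119 0.104]
top0 0.1 0.12 167 [0.471 0.121 0.1  ] [0.534 0.15  0.175]
top0 0.1 0.15 346 [0.469 0.15  0.101] [0.586 0.18  0.2  ]
top0 0.1 0.18 33 [0.493 0.18  0.164] [0.598 0.208 0.198]
top0 0.2 0.15 137 [0.496 0.162 0.2  ] [0.529 0.18  0.23 ]
top0 0.2 0.18 133 [0.494 0.18  0.2  ] [0.517 0.201 0.25 ]
top0 0.25 0.18 190 [0.471 0.185 0.25 ] [0.513 0.21  0.298]
top0 0.3 0.12 1 [0.515 0.124 0.349] [0.515 0.124 0.349]
top0 0.3 0.15 41 [0.486 0.175 0.324] [0.541 0.18  0.343]
top0 0.3 0.18 49 [0.48 0.18 0.33] [0.541 0.197 0.35 ]
top0 0.35 0.12 345 [0.496 0.122 0.355] [0.53  0.15  0.389]
top0 0.35 0.15 308 [0.494 0.15  0.359] [0.53  0.18  0.387]
top0 0.35 0.18 504 [0.48 0.18 0.35] [0.541 0.21  0.394]
scene0 0.1 0.12 135 [0.47  0.121 0.1  ] [0.534 0.15  0.17 ]
scene0 0.1 0.15 257 [0.469 0.15  0.1  ] [0.58 0.18 0.2 ]
scene0 0.1 0.18 35 [0.493 0.18  0.167] [0.595 0.204 0.199]
scene0 0.2 0.15 68 [0.494 0.162 0.2  ] [0.53  0.18  0.244]
scene0 0.2 0.18 163 [0.489 0.18  0.201] [0.53  0.209 0.25 ]
scene0 0.25 0.18 188 [0.468 0.184 0.25 ] [0.529 0.21  0.299]
scene0 0.3 0.15 81 [0.486 0.16  0.324] [0.539 0.18  0.35 ]
scene0 0.3 0.18 56 [0.479 0.18  0.305] [0.533 0.209 0.35 ]
scene0 0.35 0.12 164 [0.494 0.122 0.353] [0.531 0.15  0.388]
scene0 0.35 0.15 104 [0.491 0.15  0.35 ] [0.516 0.18  0.383]
scene0 0.35 0.18 171 [0.478 0.18  0.351] [0.538 0.208 0.391]
```

View pics/t7.png

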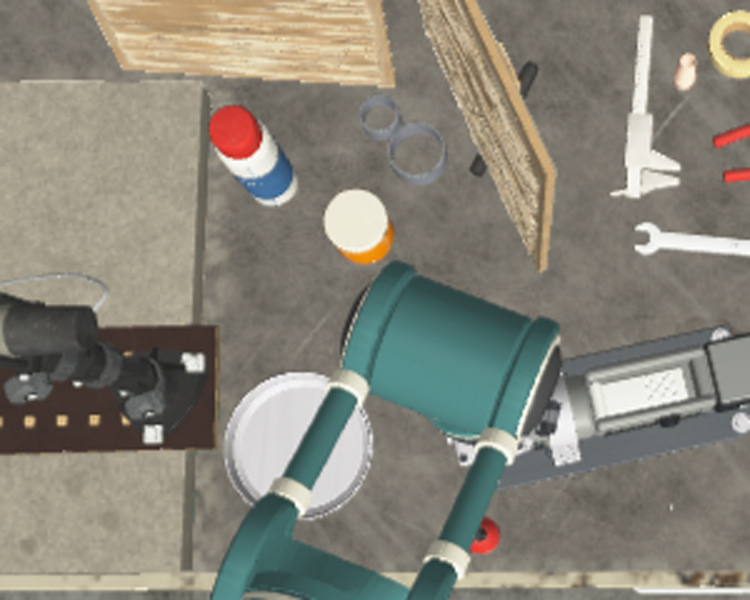

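View pics/s7.png

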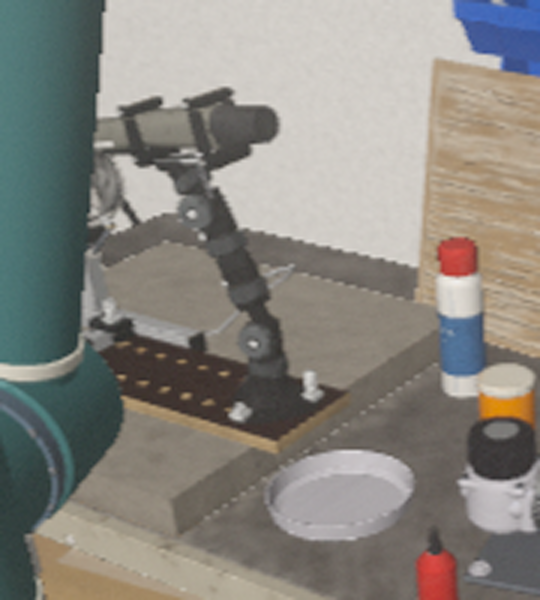

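Run:
```python
from h import *
from workcell import bot, read_camera
s=bot.read_state();c=read_camera("top");W=cloud(c);tp=s['tool_pos'][:2];h=np.arctan2(tp[1],tp[0])
e=np.array([np.cos(h),np.sin(h)]);p=np.array([-e[1],e[0]])
D=W[...,:2]-tp;a=D@e;b=D@p
for lo,hi in((-.12,-.08),(-.08,-.04),(-.04,0),(0,.04),(.04,.08)):
    m=(a>lo)&(a<hi)&(W[...,2]>.42)&(abs(b)<.2);print(lo,b[m].min().round(3) if m.any() else 0,b[m].max().round(3) if m.any() else 0,W[m][:,2].max() if m.any() else 0)
```

```text
-0.12 -0.056 0.065 0.6160679047557689
-0.08 -0.06 0.063 0.5708520570682618
-0.04 -0.068 0.066 0.5680710162351857
0 -0.069 0.065 0.5672574255981843
0.04 0.02 0.051 0.5431591439560866
```

Emit:
{"method": "arm_command", "body": {"rows": [{"delta_rot":[0,0,0],"xyz":[0.01,-0.0035,0],"gripper":0.055},{"delta_rot":[0,0,0],"xyz":[0.02,-0.007,0],"gripper":0.055},{"delta_rot":[0,0,0],"xyz":[0.025,-0.008,0],"gripper":0.055},{"delta_rot":[0,0,0],"xyz":[0.03,-0.01,0],"gripper":0.055},{"delta_rot":[0,0,0],"xyz":[0.03,-0.01,0],"gripper":0.055},{"delta_rot":[0,0,0],"xyz":[0.025,-0.008,0],"gripper":0.055},{"delta_rot":[0,0,0],"xyz":[0.02,-0.007,0],"gripper":0.055},{"delta_rot":[0,0,0],"xyz":[0.01,-0.0035,0],"gripper":0.055},{"delta_rot":[0,0,0],"xyz":[0,0,0],"gripper":0.055}]}}

```text
time: 8.95
tool_pos: [0.4465, 0.0206, 0.1713]
tcp_rot: [-2.436, -1.983, 0.001]
wrist_force: [-0.2, 0.2, -1.5]
width: 0.696
```

Emit:
{"method": "arm_command", "body": {"rows": [{"delta_rot":[0,0,0.08],"xyz":[0,0,0],"gripper":0.055},{"delta_rot":[0,0,0.13],"xyz":[0,0,0],"gripper":0.055},{"delta_rot":[0,0,0.13],"xyz":[0,0,0],"gripper":0.055},{"delta_rot":[0,0,0.13],"xyz":[0,0,0],"gripper":0.055},{"delta_rot":[0,0,0.13],"xyz":[0,0,0],"gripper":0.055},{"delta_rot":[0,0,0.13],"xyz":[0,0,0],"gripper":0.055},{"delta_rot":[0,0,0.13],"xyz":[0,0,0],"gripper":0.055},{"delta_rot":[0,0,0.13],"xyz":[0,0,0],"gripper":0.055},{"delta_rot":[0,0,0.13],"xyz":[0,0,0],"gripper":0.055},{"delta_rot":[0,0,0.13],"xyz":[0,0,0],"gripper":0.055},{"delta_rot":[0,0,0.08],"xyz":[0,0,0],"gripper":0.055},{"delta_rot":[0,0,0],"xyz":[0,0,0],"gripper":0.055}]}}

```text
time: 10.15
tool_pos: [0.4473, 0.0184, 0.1716]
tcp_rot: [3.141, 0.052, -0.001]
wrist_force: [-0.2, 0.5, -1.7]
width: 0.697
```

Run:
```python
from h import *
from workcell import bot, read_camera
s=bot.read_state();M=R.from_rotvec(s['tcp_rot']).as_matrix()
print(s['wrist_force'],s['width'],s['tool_pos'].round(4),s['q'].round(3))
print(M.round(3))
c=read_camera("scene");crop(c,110,110,270,240,5,"pics/s8.png")
W=cloud(c)
# cap bottom visible: dark points near tool
im=c["pixels"].astype(int).sum(2)
m=(np.hypot(W[...,0]-s['tool_pos'][0],W[...,1]-s['tool_pos'][1])<.034)&(W[...,2]<.23)&(W[...,2]>.1)
P=W[m];print(np.percentile(P[:,2],[0,1,5,50,95,99]))
m2=m&(W[...,2]<.2);P=W[m2];print(cv2.minEnclosingCircle(P[:,:2].astype(np.float32)))
```

```text
[-0.16744838  0.5077907  -1.67675441] 0.6970193176205874 [0.4473 0.0184 0.1716] [-1.400e-02 -1.280e-01  2.135e+00 -1.000e-03  1.135e+00 -4.700e-02]
[[ 0.999  0.033 -0.   ]
 [ 0.033 -0.999 -0.   ]
 [-0.     0.    -1.   ]]
[0.16547168 0.16765177 0.16920678 0.20136896 0.21832518 0.22674659]
((0.44276559352874756, 0.00885346531867981), 0.029588593170046806)
```

View pics/s8.png

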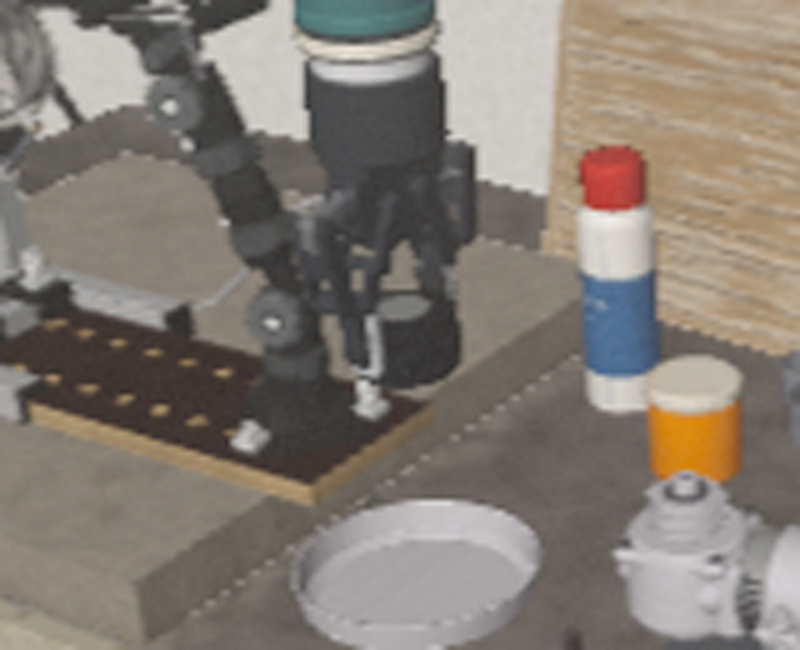

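Emit:
{"method": "arm_command", "body": {"rows": [{"delta_rot":[0,0,0],"xyz":[0.007,0,0.01],"gripper":0.055},{"delta_rot":[0,0,0],"xyz":[0,0,0.025],"gripper":0.055},{"delta_rot":[0,0,0],"xyz":[0,0,0.03],"gripper":0.055},{"delta_rot":[0,0,0],"xyz":[0,0,0.03],"gripper":0.055},{"delta_rot":[0,0,0],"xyz":[0,0,0.02],"gripper":0.055},{"delta_rot":[0,0,0],"xyz":[0,0,0.015],"gripper":0.055},{"delta_rot":[0,0,0],"xyz":[0,0,0.008],"gripper":0.055},{"delta_rot":[0,0,0],"xyz":[0,0,0],"gripper":0.055}]}}

```text
time: 11.0
tool_pos: [0.4532, 0.0195, 0.0322]
tcp_rot: [-3.141, -0.054, 0.005]
wrist_force: [0.2, 0.1, -1.6]
width: 0.694
```

Run:
```python
from h import *
from workcell import bot, read_camera
s=bot.read_state();print(s['wrist_force'],s['tool_pos'].round(4))
c=read_camera("scene");crop(c,110,110,270,240,5,"pics/s9.png")
```

```text
[ 0.16099977  0.07669755 -1.63751594] [0.4532 0.0195 0.0322]
```

View pics/s9.png

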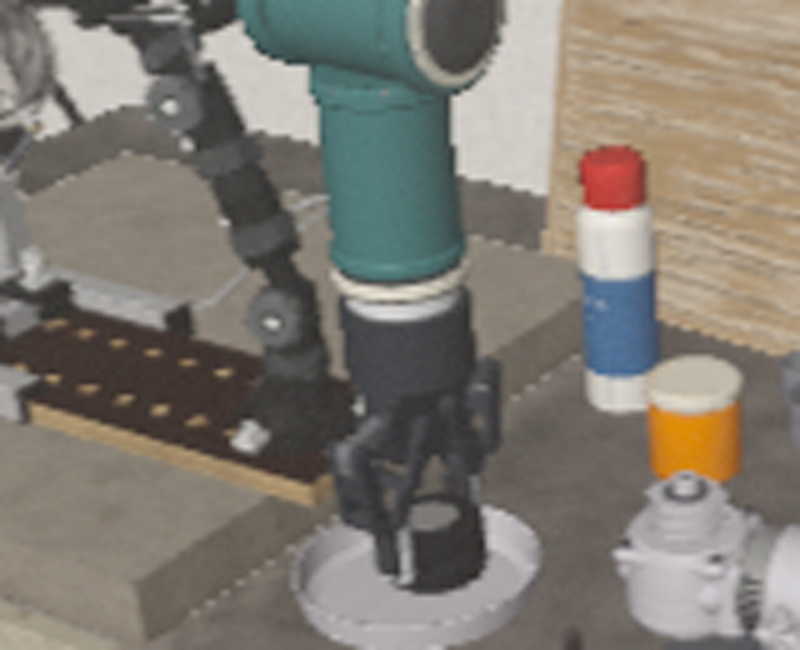

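The cap is over the dish, level, just above the floor (440,590). I'll go down gently.

Emit:
{"method": "arm_command", "body": {"rows": [{"delta_rot":[0,0,0],"xyz":[0,0,0.008],"gripper":0.055},{"delta_rot":[0,0,0],"xyz":[0,0,0.006],"gripper":0.055},{"delta_rot":[0,0,0],"xyz":[0,0,0.003],"gripper":0.055},{"delta_rot":[0,0,0],"xyz":[0,0,0],"gripper":0.055},{"delta_rot":[0,0,0],"xyz":[0,0,0],"gripper":0.055}]}}

```text
time: 11.55
tool_pos: [0.4543, 0.0196, 0.0169]
tcp_rot: [-3.141, -0.053, -0.0]
wrist_force: [-0.4, 0.1, -1.5]
width: 0.689
```

Emit:
{"method": "arm_command", "body": {"rows": [{"delta_rot":[0,0,0],"xyz":[0,0,0.002],"gripper":0.055},{"delta_rot":[0,0,0],"xyz":[0,0,0],"gripper":0.055}]}}

```text
time: 11.75
tool_pos: [0.4543, 0.0196, 0.0148]
tcp_rot: [3.141, 0.053, 0.0]
wrist_force: [0.6, 0.8, -1.4]
width: 0.689
```

Emit:
{"method": "arm_command", "body": {"rows": [{"delta_rot":[0,0,0],"xyz":[0,0,0.002],"gripper":0.055},{"delta_rot":[0,0,0],"xyz":[0,0,0],"gripper":0.055}]}}

```text
time: 11.95
tool_pos: [0.4541, 0.0196, 0.0127]
tcp_rot: [-3.141, -0.053, 0.0]
wrist_force: [-0.2, -0.2, -2.3]
width: 0.69
```

Emit:
{"method": "arm_command", "body": {"rows": [{"delta_rot":[0,0,0],"xyz":[0,0,0.0015],"gripper":0.055},{"delta_rot":[0,0,0],"xyz":[0,0,0],"gripper":0.055}]}}

```text
time: 12.15
tool_pos: [0.4541, 0.0196, 0.0111]
tcp_rot: [-3.141, -0.053, 0.001]
wrist_force: [-0.7, -0.1, -2.1]
width: 0.692
```

Emit:
{"method": "arm_command", "body": {"rows": [{"delta_rot":[0,0,0],"xyz":[0,0,0.0015],"gripper":0.055},{"delta_rot":[0,0,0],"xyz":[0,0,0],"gripper":0.055}]}}

```text
time: 12.35
tool_pos: [0.4545, 0.0195, 0.0101]
tcp_rot: [3.141, 0.053, 0.0]
wrist_force: [-0.1, -1.0, 1.9]
width: 0.692
```

Run:
```python
from h import *
from workcell import bot, read_camera
s=bot.read_state();print(s['wrist_force'],s['tool_pos'].round(4))
c=read_camera("scene");crop(c,150,180,230,245,9,"pics/s10.png")
W=cloud(c)
m=(np.hypot(W[...,0]-s['tool_pos'][0],W[...,1]-s['tool_pos'][1])<.012)
print(np.sort(W[m][:,2])[::6].round(3))
```

```text
[-0.11407376 -1.01123557  1.94109799] [0.4545 0.0195 0.0101]
[0.039 0.041 0.042 0.043 0.094]
```

View pics/s10.png

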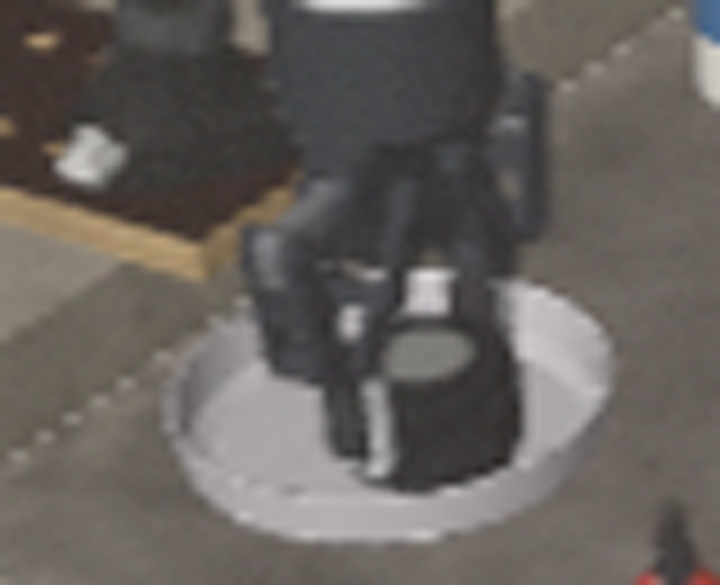

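The cap is on the floor: the vertical force reversed and its top is at about 0.041. I'll release it.

Emit:
{"method": "arm_command", "body": {"rows": [{"delta_rot":[0,0,0],"xyz":[0,0,0],"gripper":0.062},{"delta_rot":[0,0,0],"xyz":[0,0,0],"gripper":0.066},{"delta_rot":[0,0,0],"xyz":[0,0,0],"gripper":0.07},{"delta_rot":[0,0,0],"xyz":[0,0,0],"gripper":0.072},{"delta_rot":[0,0,0],"xyz":[0,0,0],"gripper":0.072}], "force": 30}}

```text
time: 12.9
tool_pos: [0.4543, 0.0196, 0.0098]
tcp_rot: [-3.141, -0.053, -0.0]
wrist_force: [0.4, -0.2, 0.2]
width: 0.84
```

Emit:
{"method": "arm_command", "body": {"rows": [{"delta_rot":[0,0,0],"xyz":[0,0,-0.004],"gripper":0.073},{"delta_rot":[0,0,0],"xyz":[0,0,-0.006],"gripper":0.073},{"delta_rot":[0,0,0],"xyz":[0,0,-0.01],"gripper":0.073},{"delta_rot":[0,0,0],"xyz":[0,0,-0.02],"gripper":0.073},{"delta_rot":[0,0,0],"xyz":[0,0,-0.03],"gripper":0.073},{"delta_rot":[0,0,0],"xyz":[0,0,-0.04],"gripper":0.073},{"delta_rot":[0,0,0],"xyz":[0,0,-0.04],"gripper":0.073},{"delta_rot":[0,0,0],"xyz":[0,0,-0.03],"gripper":0.073}]}}

```text
time: 13.7
tool_pos: [0.4552, 0.0196, 0.1937]
tcp_rot: [3.141, 0.053, 0.006]
wrist_force: [1.6, 0.2, 0.4]
width: 0.856
```

Run:
```python
from h import *
from workcell import bot, read_camera
s=bot.read_state();M=R.from_rotvec(s['tcp_rot']).as_matrix();print(s['wrist_force'],s['width'],s['tool_pos'].round(4),s['q'].round(3));print(M.round(3))
c=read_camera("scene");crop(c,150,130,270,245,6,"pics/s11.png")
W=cloud(c)
m=(np.hypot(W[...,0]-.4545,W[...,1]-.0195)<.045)&(W[...,2]>.03)&(W[...,2]<.06)
print(W[m].min(0),W[m].max(0),np.median(W[m][:,2]),cv2.minEnclosingCircle(W[m][:,:2].astype(np.float32)))
```

```text
[1.64824938 0.16821683 0.36608387] 0.8563844655023546 [0.4552 0.0196 0.1937] [-0.012 -0.135  2.098  0.     1.175 -0.046]
[[ 0.999  0.034  0.004]
 [ 0.034 -0.999 -0.   ]
 [ 0.004  0.    -1.   ]]
[ 0.41775629 -0.01889848  0.03018989] [0.48343924 0.04443004 0.04562661] 0.04033802711389556 ((0.45070189237594604, 0.013721507042646408), 0.033045776188373566)
```

View pics/s11.png

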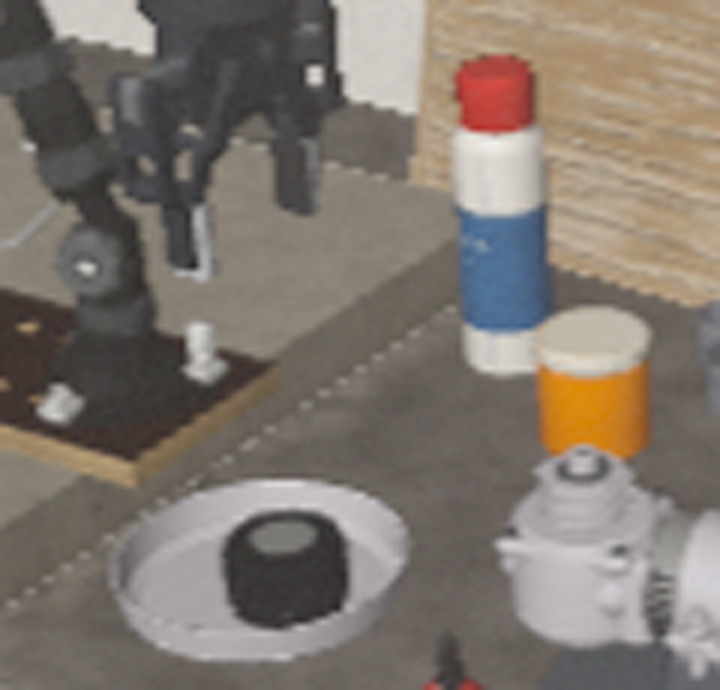

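The cap lies flat in the dish, about 18 mm from centre, and is released. Now I'll move over the trigger.

Emit:
{"method": "arm_command", "body": {"rows": [{"delta_rot":[0,0,0],"xyz":[0.001,0.015,0],"gripper":0.038},{"delta_rot":[0,0,0],"xyz":[0.001,0.03,0],"gripper":0.038},{"delta_rot":[0,0,0],"xyz":[0.001,0.03,0],"gripper":0.038},{"delta_rot":[0,0,0],"xyz":[0.001,0.03,0],"gripper":0.038},{"delta_rot":[0,0,0],"xyz":[0.001,0.03,0],"gripper":0.038},{"delta_rot":[0,0,0],"xyz":[0.001,0.03,0],"gripper":0.038},{"delta_rot":[0,0,0],"xyz":[0.001,0.03,0],"gripper":0.038},{"delta_rot":[0,0,0],"xyz":[0.001,0.035,0],"gripper":0.038},{"delta_rot":[0,0,0],"xyz":[0.001,0.035,0],"gripper":0.038},{"delta_rot":[0,0,0],"xyz":[0.001,0.035,0],"gripper":0.038},{"delta_rot":[0,0,0],"xyz":[0.001,0.03,0],"gripper":0.038},{"delta_rot":[0,0,0],"xyz":[0.001,0.02,0],"gripper":0.038}]}}

```text
time: 14.95
tool_pos: [0.4781, -0.3319, 0.1905]
tcp_rot: [3.14, 0.051, 0.001]
wrist_force: [0.1, 0.5, 0.4]
width: 0.444
```

Emit:
{"method": "arm_command", "body": {"rows": [{"delta_rot":[0,0,-0.087],"xyz":[0,0,0],"gripper":0.038},{"delta_rot":[0,0,-0.087],"xyz":[0,0,0],"gripper":0.038},{"delta_rot":[0,0,0],"xyz":[0,0,0],"gripper":0.038}]}}

```text
time: 15.25
tool_pos: [0.4781, -0.3297, 0.1901]
tcp_rot: [-3.124, -0.326, -0.0]
wrist_force: [0.3, 0.3, -0.3]
width: 0.445
```

```bash
cat > st.py <<'E'
from h import *
from workcell import bot, read_camera
s=bot.read_state();M=R.from_rotvec(s['tcp_rot']).as_matrix();print(s['time'],s['wrist_force'].round(2),(s['width']*85.4).round(2),s['tool_pos'].round(4));print(M.round(3))
print("grinder frame",w2g(s['tool_pos']).round(4),"to target tool:",(M.T@(g2w([-.0545,.024,.13])-s['tool_pos'])).round(4), "yaw err",(np.degrees(np.arctan2(M[1,0],M[0,0]))-11.8).round(2))
E
python3 st.py
python3 - <<'E'
from h import *
from workcell import bot, read_camera
c=read_camera("scene");crop(c,240,120,400,250,5,"pics/s12.png")
c=read_camera("top");crop(c,225,140,385,270,5,"pics/t12.png")
E
```

```text
Traceback (most recent call last):
  File "st.py", line 3, in <module>
    s=bot.read_state();M=R.from_rotvec(s['tcp_rot']).as_matrix();print(s['time'],s['wrist_force'].round(2),(s['width']*85.4).round(2),s['tool_pos'].round(4));print(M.round(3))
                                                                                                           ^^^^^^^^^^^^^^^^^^^^^^^
AttributeError: 'float' object has no attribute 'round'
```

View pics/s12.png

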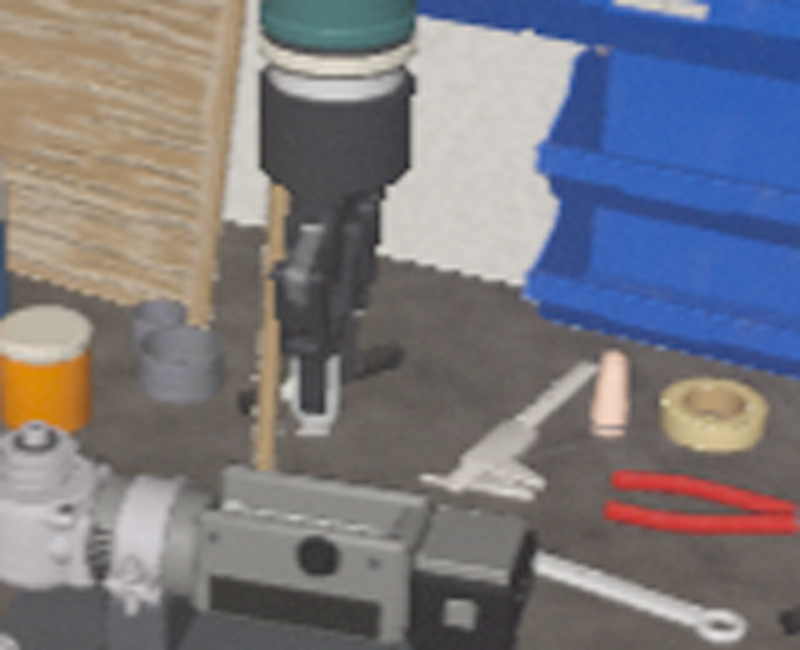

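```bash
sed -i "s/(s\['width'\]\*85.4).round(2)/round(float(s['width'])*85.4,2)/" st.py; python3 st.py
python3 - <<'E'
from h import *
from workcell import bot, read_camera
c=read_camera("scene");W=cloud(c)
for v in range(192,210):
    print(v,[tuple(int(k*1000) if k==k else None for k in (w2g(W[v,u]))) for u in range(297,312,2)])
E
```

```text
15.35 [0.59 0.89 0.95] 38.14 [ 0.4782 -0.3295  0.1901]
[[ 0.979  0.205  0.   ]
 [ 0.205 -0.979  0.   ]
 [ 0.    -0.    -1.   ]]
grinder frame [-0.0545  0.0248  0.1901] to target tool: [ 0.0007 -0.      0.0601] yaw err 0.02
192 [(48, -271, 45), (-44, 48, 222), (-52, 58, 228), (-57, 60, 230), (-62, 58, 230), (-65, 50, 226), (-60, 7, 204), (-65, 6, 204)]
193 [(49, -275, 39), (-44, 47, 218), (-52, 57, 225), (-57, 57, 225), (-62, 57, 226), (-65, 48, 222), (-59, 4, 199), (-64, 3, 199)]
194 [(49, -277, 34), (-45, 50, 217), (-52, 60, 224), (-57, 57, 223), (-62, 58, 224), (-65, 48, 219), (-59, 5, 197), (-65, 5, 198)]
195 [(52, -287, 25), (-44, 49, 214), (-53, 60, 221), (-57, 58, 220), (-61, 55, 220), (-65, 50, 218), (-60, 6, 194), (-65, 8, 196)]
196 [(53, -292, 18), (-45, 50, 211), (-52, 57, 216), (-57, 58, 218), (-62, 57, 218), (-65, 48, 214), (21, -332, 3), (16, -342, 0)]
197 [(53, -294, 13), (-44, 48, 208), (-52, 56, 213), (-58, 59, 216), (-61, 54, 213), (-66, 51, 213), (19, -325, 3), (15, -338, -2)]
198 [(52, -287, 13), (-45, 50, 206), (-52, 58, 211), (-57, 58, 212), (-62, 58, 213), (-66,
[... 747 characters left out ...]
 (26, -273, 2), (19, -272, 4), (None, None, None), (9, -288, -2), (3, -291, -3)]
205 [(44, -261, 1), (37, -260, 3), (31, -263, 3), (23, -261, 5), (19, -271, 0), (12, -272, 1), (5, -271, 3), (0, -277, 0)]
206 [(43, -260, 0), (36, -256, 2), (30, -261, 0), (24, -263, 0), (17, -264, 1), (11, -265, 1), (5, -269, 0), (-1, -271, 0)]
207 [(41, -250, 0), (34, -251, 1), (29, -255, 0), (23, -262, -2), (15, -256, 2), (9, -258, 2), (4, -267, -1), (-2, -266, 0)]
208 [(39, -245, 0), (33, -249, 0), (26, -245, 2), (20, -250, 0), (14, -252, 0), (8, -257, -1), (1, -255, 1), (-4, -256, 1)]
209 [(37, -236, 2), (30, -237, 2), (25, -241, 1), (19, -244, 0), (13, -248, 0), (8, -255, -3), (0, -249, 1), (-6, -252, 0)]
```

View pics/t12.png

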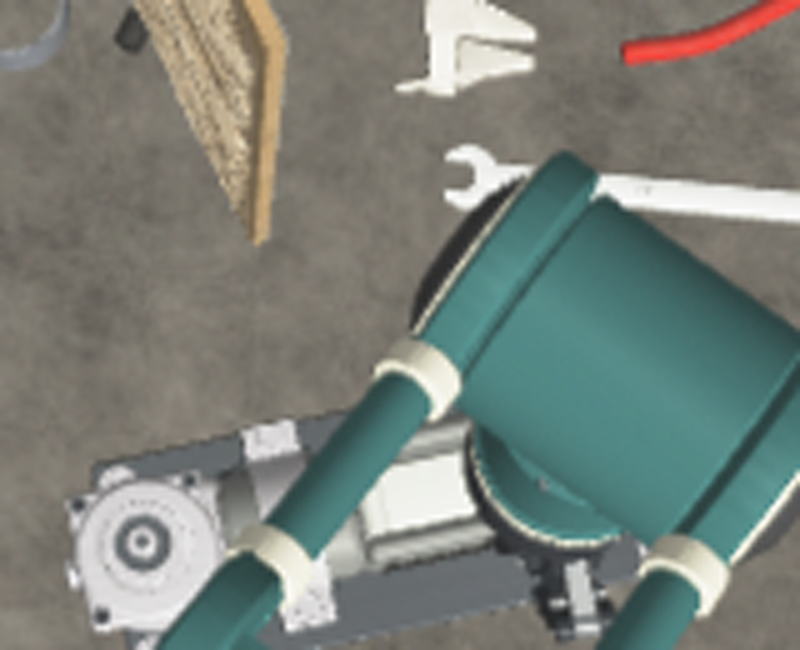

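```bash
python3 - <<'E'
from h import *
for nm in("top0","scene0"):
    c=np.load(nm+".npz");print(nm,proj(c,g2w([.115,0,.131])),proj(c,g2w([-.0545,.038,.097])))
E
python3 - <<'E'
from h import *
from workcell import read_camera
c=read_camera("scene");crop(c,225,190,315,255,8,"pics/s13.png")
E
```

```text
top0 (np.float64(253.01848744950914), np.float64(247.69843739950025)) (np.float64(327.40184467728875), np.float64(249.9244635395198))
scene0 (np.float64(247.3510760179875), np.float64(205.27268501526535)) (np.float64(302.7959011979785), np.float64(232.8649280971501))
```

View pics/s13.png

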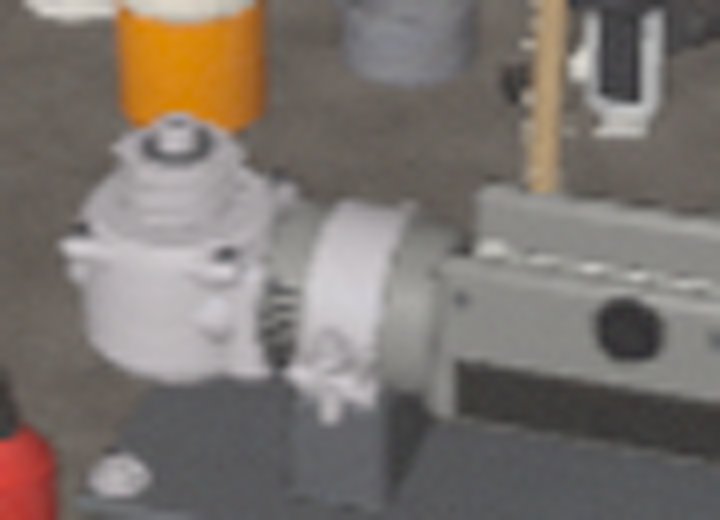

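Emit:
{"method": "arm_command", "body": {"rows": [{"delta_rot":[0,0,0],"xyz":[0.0008,0,0.02],"gripper":0.038},{"delta_rot":[0,0,0],"xyz":[0,0,0.025],"gripper":0.038},{"delta_rot":[0,0,0],"xyz":[0,0,0.02],"gripper":0.038},{"delta_rot":[0,0,0],"xyz":[0,0,0.01],"gripper":0.038},{"delta_rot":[0,0,0],"xyz":[0,0,0],"gripper":0.038}], "force": 20}}

```text
time: 15.95
tool_pos: [0.4779, -0.3286, 0.1131]
tcp_rot: [-3.122, -0.326, 0.004]
wrist_force: [0.3, -1.0, 0.1]
width: 0.444
```

```bash
python3 st.py
python3 - <<'E'
from h import *
from workcell import bot, read_camera
c=read_camera("scene");crop(c,250,160,350,250,7,"pics/s14.png")
E
```

```text
15.95 [ 0.27 -0.97  0.09] 37.88 [ 0.4779 -0.3286  0.1131]
[[ 0.978  0.206 -0.003]
 [ 0.206 -0.978  0.002]
 [-0.002 -0.003 -1.   ]]
grinder frame [-0.0535  0.0249  0.1131] to target tool: [ 0.0009  0.0009 -0.0169] yaw err 0.1
```

View pics/s14.png

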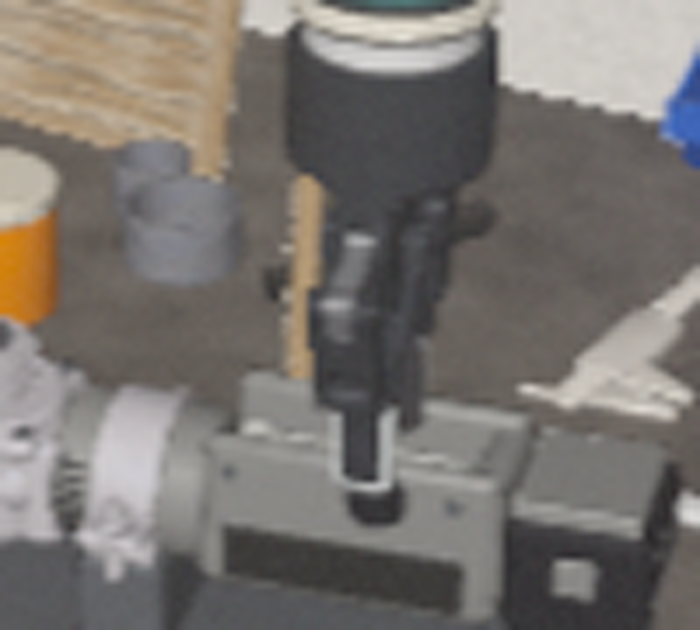

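The outer finger hangs in front of the button (376,500), and the inner finger is entering the channel. I'll lower onto the trigger.

Emit:
{"method": "arm_command", "body": {"rows": [{"delta_rot":[0,0,0],"xyz":[0,0,0.008],"gripper":0.038},{"delta_rot":[0,0,0],"xyz":[0,0,0.006],"gripper":0.038},{"delta_rot":[0,0,0],"xyz":[0,0,0.002],"gripper":0.038},{"delta_rot":[0,0,0],"xyz":[0,0,0],"gripper":0.038},{"delta_rot":[0,0,0],"xyz":[0,0,0],"gripper":0.038}]}}

```text
time: 16.5
tool_pos: [0.4791, -0.3298, 0.099]
tcp_rot: [3.124, 0.326, 0.0]
wrist_force: [0.5, 1.0, -0.7]
width: 0.445
```

Emit:
{"method": "arm_command", "body": {"rows": [{"delta_rot":[0,0,0],"xyz":[0,0,0.004],"gripper":0.038},{"delta_rot":[0,0,0],"xyz":[0,0,0],"gripper":0.038}]}}

```text
time: 16.7
tool_pos: [0.4787, -0.3295, 0.0945]
tcp_rot: [-3.124, -0.326, 0.001]
wrist_force: [-0.6, 0.3, -0.6]
width: 0.443
```

Emit:
{"method": "arm_command", "body": {"rows": [{"delta_rot":[0,0,0],"xyz":[0,0,0.003],"gripper":0.038},{"delta_rot":[0,0,0],"xyz":[0,0,0],"gripper":0.038}]}}

```text
time: 16.9
tool_pos: [0.4787, -0.3294, 0.0914]
tcp_rot: [-3.124, -0.326, 0.001]
wrist_force: [-0.5, 0.8, 0.3]
width: 0.445
```

Emit:
{"method": "arm_command", "body": {"rows": [{"delta_rot":[0,0,0],"xyz":[0,0,0.003],"gripper":0.038},{"delta_rot":[0,0,0],"xyz":[0,0,0],"gripper":0.038}]}}

```text
time: 17.1
tool_pos: [0.4792, -0.3298, 0.0892]
tcp_rot: [3.124, 0.326, 0.001]
wrist_force: [-1.5, 0.7, 5.4]
width: 0.444
```

Emit:
{"method": "arm_command", "body": {"rows": [{"delta_rot":[0,0,0],"xyz":[0,0,0.002],"gripper":0.038},{"delta_rot":[0,0,0],"xyz":[0,0,0],"gripper":0.038}]}}

```text
time: 17.3
tool_pos: [0.4792, -0.3298, 0.0876]
tcp_rot: [3.124, 0.326, 0.001]
wrist_force: [-2.2, 2.1, 6.8]
width: 0.447
```

Emit:
{"method": "arm_command", "body": {"rows": [{"delta_rot":[0,0,0],"xyz":[0,0,0.002],"gripper":0.038},{"delta_rot":[0,0,0],"xyz":[0,0,0],"gripper":0.038}]}}

```text
time: 17.5
tool_pos: [0.4793, -0.3299, 0.0859]
tcp_rot: [3.124, 0.326, 0.001]
wrist_force: [-2.6, 2.1, 7.1]
width: 0.442
```

Emit:
{"method": "arm_command", "body": {"rows": [{"delta_rot":[0,0,0],"xyz":[0,0,0.002],"gripper":0.038},{"delta_rot":[0,0,0],"xyz":[0,0,0],"gripper":0.038}]}}

```text
time: 17.7
tool_pos: [0.4793, -0.3299, 0.0841]
tcp_rot: [3.124, 0.326, 0.001]
wrist_force: [-2.9, 2.9, 9.2]
width: 0.445
```

Emit:
{"method": "arm_command", "body": {"rows": [{"delta_rot":[0,0,0],"xyz":[0,0,0.002],"gripper":0.038},{"delta_rot":[0,0,0],"xyz":[0,0,0],"gripper":0.038}]}}

```text
time: 17.9
tool_pos: [0.4793, -0.3298, 0.0823]
tcp_rot: [3.124, 0.326, 0.001]
wrist_force: [-3.9, 2.7, 10.2]
width: 0.444
```

Emit:
{"method": "arm_command", "body": {"rows": [{"delta_rot":[0,0,0],"xyz":[0,0,0.0015],"gripper":0.038},{"delta_rot":[0,0,0],"xyz":[0,0,0],"gripper":0.038}]}}

```text
time: 18.1
tool_pos: [0.4795, -0.3298, 0.0819]
tcp_rot: [3.124, 0.326, 0.001]
wrist_force: [-5.4, 3.5, 15.0]
width: 0.442
```

The trigger is home: the force is rising steeply at the stop. Now I'll close the jaws onto the button.

Emit:
{"method": "arm_command", "body": {"rows": [{"delta_rot":[0,0,0],"xyz":[0,0,0],"gripper":0.03},{"delta_rot":[0,0,0],"xyz":[0,0,0],"gripper":0.028},{"delta_rot":[0,0,0],"xyz":[0,0,0],"gripper":0.028}], "force": 20}}

```text
time: 18.4
tool_pos: [0.4822, -0.3303, 0.0828]
tcp_rot: [3.122, 0.325, 0.01]
wrist_force: [1.7, 4.4, 12.5]
width: 0.328
```

Emit:
{"method": "arm_command", "body": {"rows": [{"delta_rot":[0,0,0],"xyz":[0,0,0],"gripper":0.022},{"delta_rot":[0,0,0],"xyz":[0,0,0],"gripper":0.022},{"delta_rot":[0,0,0],"xyz":[0,0,0],"gripper":0.022}]}}

```text
time: 18.7
tool_pos: [0.483, -0.3306, 0.0831]
tcp_rot: [3.121, 0.324, 0.012]
wrist_force: [3.2, 3.3, 12.8]
width: 0.261
```

```bash
python3 st.py
python3 - <<'E'
from h import *
from workcell import bot, read_camera
c=read_camera("scene");crop(c,250,160,350,250,7,"pics/s15.png")
E
```

```text
18.7 [ 3.18  3.25 12.82] 22.32 [ 0.483  -0.3306  0.0831]
[[ 0.979  0.206  0.008]
 [ 0.206 -0.979 -0.003]
 [ 0.007  0.004 -1.   ]]
grinder frame [-0.0566  0.0203  0.0831] to target tool: [-0.0033 -0.0019 -0.047 ] yaw err 0.07
```

View pics/s15.png

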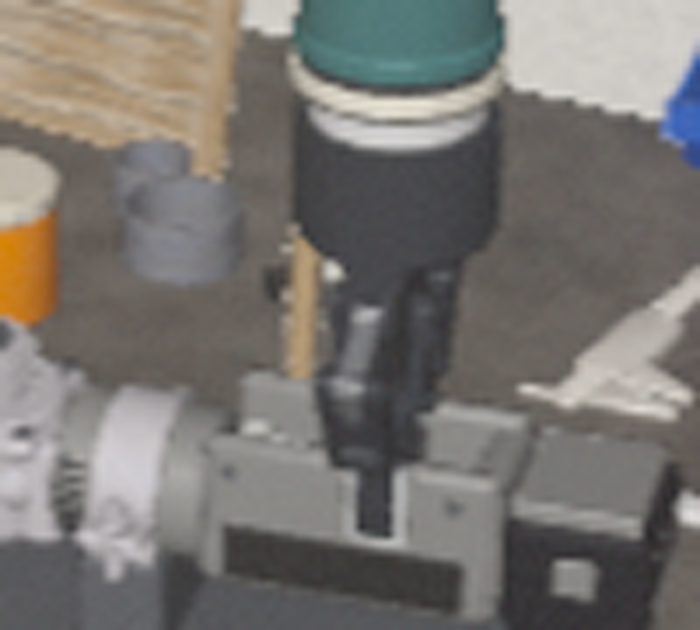

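The outer face is at about gy 32 mm, so the button is moving in. I'll squeeze a bit more to the stall.

Emit:
{"method": "arm_command", "body": {"rows": [{"delta_rot":[0,0,0],"xyz":[0,0,0],"gripper":0.018},{"delta_rot":[0,0,0],"xyz":[0,0,0],"gripper":0.018},{"delta_rot":[0,0,0],"xyz":[0,0,0],"gripper":0.018}]}}

```text
time: 19.05
tool_pos: [0.4823, -0.3309, 0.0832]
tcp_rot: [3.121, 0.325, 0.01]
wrist_force: [0.1, 3.0, 13.0]
width: 0.213
```

```bash
python3 st.py
```

```text
19.05 [ 0.13  2.96 12.97] 18.15 [ 0.4823 -0.3309  0.0832]
[[ 0.979  0.206  0.007]
 [ 0.206 -0.979 -0.003]
 [ 0.006  0.004 -1.   ]]
grinder frame [-0.0567  0.0211  0.0832] to target tool: [-0.0026 -0.002  -0.0469] yaw err 0.08
```

Emit:
{"method": "arm_command", "body": {"rows": [{"delta_rot":[0,0,0],"xyz":[0,0,0],"gripper":0.0165},{"delta_rot":[0,0,0],"xyz":[0,0,0],"gripper":0.0165}]}}

```text
time: 19.25
tool_pos: [0.4817, -0.331, 0.0832]
tcp_rot: [3.121, 0.325, 0.008]
wrist_force: [-1.2, 2.1, 15.3]
width: 0.194
```

Emit:
{"method": "arm_command", "body": {"rows": [{"delta_rot":[0,0,0],"xyz":[0,0,-0.0015],"gripper":0.0165},{"delta_rot":[0,0,0],"xyz":[0,0,-0.001],"gripper":0.0165},{"delta_rot":[0,0,0],"xyz":[0,0,-0.001],"gripper":0.0165},{"delta_rot":[0,0,0],"xyz":[0,0,-0.001],"gripper":0.0165},{"delta_rot":[0,0,0],"xyz":[0,0,0],"gripper":0.0165}]}}

```text
time: 19.75
tool_pos: [0.481, -0.3312, 0.0859]
tcp_rot: [3.121, 0.325, 0.006]
wrist_force: [1.9, -2.1, 7.1]
width: 0.193
```

```bash
python3 st.py
```

```text
19.75 [ 1.92 -2.05  7.14] 16.51 [ 0.481  -0.3312  0.0859]
[[ 0.978  0.206  0.004]
 [ 0.206 -0.978 -0.003]
 [ 0.004  0.004 -1.   ]]
grinder frame [-0.0567  0.0224  0.0859] to target tool: [-0.0014 -0.0021 -0.0441] yaw err 0.11
```

Emit:
{"method": "arm_command", "body": {"rows": [{"delta_rot":[0,0,0],"xyz":[0,0,-0.001],"gripper":0.0165},{"delta_rot":[0,0,0],"xyz":[0,0,-0.001],"gripper":0.0165},{"delta_rot":[0,0,0],"xyz":[0,0,0],"gripper":0.0165}]}}

```text
time: 20.05
tool_pos: [0.48, -0.3309, 0.0871]
tcp_rot: [3.122, 0.326, 0.003]
wrist_force: [0.4, -4.0, 6.1]
width: 0.193
```

Emit:
{"method": "arm_command", "body": {"rows": [{"delta_rot":[0,0,0],"xyz":[0,0,-0.001],"gripper":0.0165},{"delta_rot":[0,0,0],"xyz":[0,0,-0.001],"gripper":0.0165},{"delta_rot":[0,0,0],"xyz":[0,0,0],"gripper":0.0165}]}}

```text
time: 20.35
tool_pos: [0.4786, -0.3293, 0.0875]
tcp_rot: [-3.124, -0.326, 0.001]
wrist_force: [1.1, -1.7, 3.0]
width: 0.19
```

Emit:
{"method": "arm_command", "body": {"rows": [{"delta_rot":[0,0,0],"xyz":[0,0,-0.001],"gripper":0.0165},{"delta_rot":[0,0,0],"xyz":[0,0,-0.001],"gripper":0.0165},{"delta_rot":[0,0,0],"xyz":[0,0,0],"gripper":0.0165},{"delta_rot":[0,0,0],"xyz":[0,0,0],"gripper":0.0165}]}}

```text
time: 20.75
tool_pos: [0.4783, -0.3287, 0.089]
tcp_rot: [-3.123, -0.326, 0.002]
wrist_force: [1.2, 0.5, -1.0]
width: 0.192
```

```bash
python3 st.py
```

```text
20.75 [ 1.19  0.47 -1.  ] 16.39 [ 0.4783 -0.3287  0.089 ]
[[ 0.978  0.207 -0.002]
 [ 0.207 -0.978  0.002]
 [-0.001 -0.002 -1.   ]]
grinder frame [-0.0538  0.0245  0.089 ] to target tool: [ 0.0005  0.0007 -0.041 ] yaw err 0.12
```

The force dropped to zero at a height where a free trigger would still push back, so it looks hooked. I'll open and retreat.

Emit:
{"method": "arm_command", "body": {"rows": [{"delta_rot":[0,0,0],"xyz":[0,0,-0.001],"gripper":0.022},{"delta_rot":[0,0,0],"xyz":[0,0,-0.001],"gripper":0.03},{"delta_rot":[0,0,0],"xyz":[0,0,-0.001],"gripper":0.038},{"delta_rot":[0,0,0],"xyz":[0,0,0],"gripper":0.038},{"delta_rot":[0,0,0],"xyz":[0,0,-0.01],"gripper":0.038},{"delta_rot":[0,0,0],"xyz":[0,0,-0.03],"gripper":0.038},{"delta_rot":[0,0,0],"xyz":[0,0,-0.04],"gripper":0.038},{"delta_rot":[0,0,0],"xyz":[0,0,-0.04],"gripper":0.038},{"delta_rot":[0,0,0],"xyz":[0,0,-0.02],"gripper":0.038}]}}

```text
time: 21.65
tool_pos: [0.4806, -0.3309, 0.2384]
tcp_rot: [3.12, 0.326, 0.008]
wrist_force: [-0.2, -1.4, 0.4]
width: 0.444
```

```bash
python3 st.py
python3 - <<'E'
from h import *
from workcell import bot, read_camera
c=read_camera("scene");crop(c,230,180,370,280,5.5,"pics/s16.png")
W=cloud(c)
for v in range(227,236):
    print(v,[tuple(int(k*1000) for k in (w2g(W[v,u]))) for u in range(297,311,2)])
W0=cloud(np.load("scene0.npz"))
def cap(W):
    m=(np.hypot(W[...,0]-.4545,W[...,1]-.0195)<.05)&(W[...,2]>.03)&(W[...,2]<.06)
    return np.median(W[m][:,2]),cv2.minEnclosingCircle(W[m][:,:2].astype(np.float32))
print("cap",cap(W))
E
```

```text
21.65 [-0.2  -1.39  0.4 ] 37.92 [ 0.4806 -0.3309  0.2384]
[[ 0.978  0.206  0.005]
 [ 0.206 -0.978 -0.004]
 [ 0.005  0.005 -1.   ]]
grinder frame [-0.0564  0.0228  0.2384] to target tool: [-0.0017 -0.0024  0.1083] yaw err 0.12
227 [(-34, 24, 103), (-41, 30, 108), (-47, 31, 110), (-51, 26, 107), (-56, 25, 107), (-62, 24, 108), (-67, 23, 108)]
228 [(-36, 29, 103), (-41, 27, 103), (-47, 32, 107), (-52, 28, 106), (-57, 28, 106), (-63, 29, 108), (-67, 26, 107)]
229 [(-36, 31, 101), (-41, 29, 101), (-47, 30, 102), (-53, 31, 104), (-58, 30, 105), (-62, 27, 104), (-68, 27, 105)]
230 [(-35, 27, 95), (-42, 30, 98), (-47, 30, 99), (-52, 30, 101), (-58, 30, 102), (-63, 30, 102), (-68, 28, 102)]
231 [(-35, 25, 91), (-43, 37, 100), (-47, 30, 97), (-53, 32, 98), (-59, 34, 101), (-64, 32, 101), (-68, 27, 99)]
232 [(-36, 30, 91), (-42, 31, 93), (-47, 30, 93), (-53, 32, 96), (-59, 34, 98), (-63, 29, 96), (-69, 31, 98)]
233 [(-35, 24, 84), (-41, 26, 86), (-47, 30, 90), (-53, 31, 92), (-59, 32, 94), (-64, 32, 95), (-68, 28, 93)]
234 [(-36, 28, 83), (-41, 28, 84), (-48, 33, 89), (-53, 30, 88), (-58, 29, 88), (-63, 25, 87), (-68, 26, 89)]
235 [(-35, 26, 79), (-41, 28, 81), (-46, 25, 80), (-52, 26, 82), (-57, 25, 83), (-62, 25, 84), (-69, 29, 87)]
cap (np.float64(0.04030321659534031), ((0.45228293538093567, 0.013563118875026703), 0.03192687779664993))
```

View pics/s16.png

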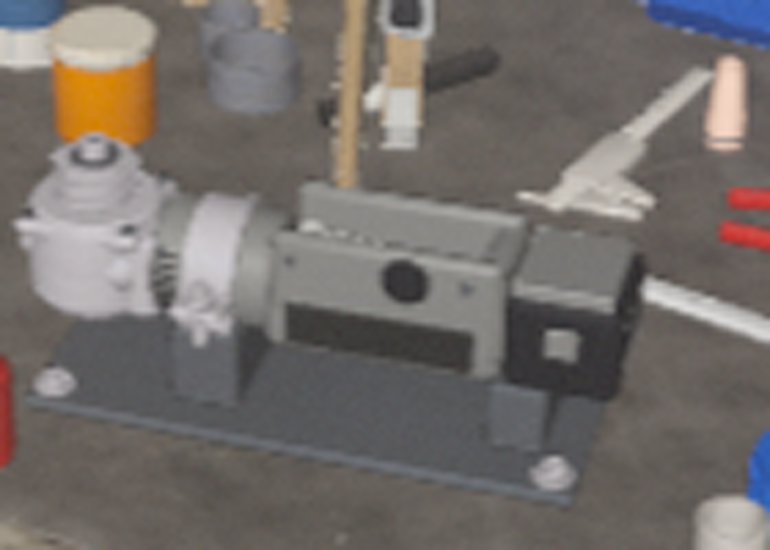

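The button stays in: its face went from gy ≈ 38 to about 32 mm. I'll move aside to check the trigger from the top.

Emit:
{"method": "arm_command", "body": {"rows": [{"delta_rot":[0,0,0],"xyz":[0,0.03,-0.01],"gripper":0.038},{"delta_rot":[0,0,0],"xyz":[0,0.04,0],"gripper":0.038},{"delta_rot":[0,0,0],"xyz":[0,0.04,0],"gripper":0.038},{"delta_rot":[0,0,0],"xyz":[0,0.04,0],"gripper":0.038},{"delta_rot":[0,0,0],"xyz":[0,0.04,0],"gripper":0.038},{"delta_rot":[0,0,0],"xyz":[0,0.03,0],"gripper":0.038},{"delta_rot":[0,0,0],"xyz":[0,0,0],"gripper":0.038}]}}

```text
time: 22.4
tool_pos: [0.5239, -0.5484, 0.2414]
tcp_rot: [3.124, 0.322, -0.001]
wrist_force: [0.1, 0.2, -0.4]
width: 0.443
```

Run:
```python
from h import *
from workcell import bot, read_camera
c=read_camera("top");W=cloud(c);W0=cloud(np.load("top0.npz"))
crop(c,130,120,390,310,3,"pics/t17.png")
def trig(W):
    G=(W-O)@RG;o=[]
    for x in(-.07,-.06,-.05,-.04,-.02,0):
        m=(abs(G[...,0]-x)<.006)&(abs(G[...,1])<.012)&(G[...,2]<.105);o.append((round(float(np.median(G[m][:,2])),4),int(m.sum())))
    return o
print(trig(W0));print(trig(W))
c=read_camera("scene");S0=np.load("scene0.npz")
for nm,a,b in(("top",W0,W),("scene",cloud(S0),cloud(c))):
  for n,(p,r,z0,z1) in dict(jar=((.68,-.03),.05,.055,.08),bottle=((.366,-.154),.03,.03,.095),spray=((.745,.055),.07,.15,.2)).items():
    o=[]
    for X in(a,b):
        m=(np.hypot(X[...,0]-p[0],X[...,1]-p[1])<r)&(X[...,2]>z0)&(X[...,2]<z1);o.append(np.median(X[m],0).round(4) if m.any() else None)
    print(nm,n,*o)
print(bot.read_state()['time'])
```

```text
[(0.0937, 51), (0.0936, 53), (0.0937, 51), (0.0934, 51), (0.0936, 50), (0.094, 50)]
[(0.0867, 49), (0.0882, 47), (0.0889, 51), (0.0899, 49), (0.0908, 50), (0.0938, 52)]
top jar [ 0.6736 -0.027   0.0679] [ 0.6743 -0.0272  0.0679]
top bottle [ 0.3659 -0.1523  0.0579] [ 0.3659 -0.1522  0.0578]
top spray [0.7283 0.0673 0.1831] [0.7285 0.0673 0.183 ]
scene jar [ 0.6678 -0.0303  0.067 ] [ 0.6676 -0.0307  0.0669]
scene bottle [ 0.3582 -0.1564  0.0519] [ 0.3583 -0.1563  0.0522]
scene spray [0.7214 0.0625 0.1739] [0.7213 0.0627 0.1738]
22.5
```

View pics/t17.png

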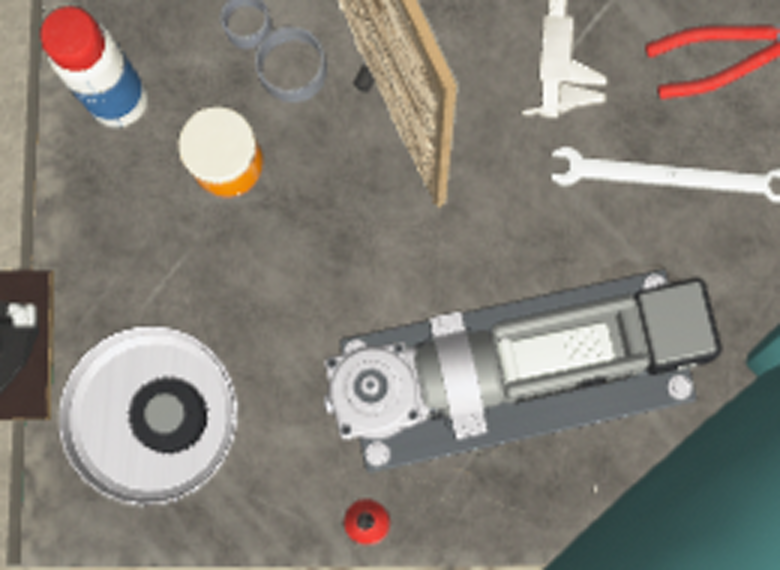

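The trigger pad sits about 5.2 mm down, which is about 0.09 rad, so it is caught. The button is in, the cap lies in the dish at (167,414), and the bystanders haven't moved. I'll hand the job in.

```bash
python3 -c "
from workcell import bot
print(bot.finish_job())"
```

```text
the job is handed in; nothing more can be done
None
```

The job is done and handed in at about 22.5 s of the 72 s. No verdict was reported.

I unscrewed the cap about 215° in one grip, lifted it clear and laid it in the steel dish. Then I squeezed the trigger home with the inner finger and pressed the lock button by closing the outer finger on it. I eased the trigger up with the button still held in, then let go.

**Last checks, from the cameras:**
- **Cap:** it lies flat, with its top at about 40 mm. Its centre is about 15–20 mm from the dish centre, against the 45 mm allowed.
- **Trigger:** it is untouched and about 5 mm down at the pad, which is about 0.09 rad, so it is caught.
- **Button:** its face is in by about 6 mm and stays in by itself.
- **Bystanders:** the bottle, jar and spray can are within 1 mm of where they started.

**What disagreed:**
- **Gripper width:** it read about 59.5 mm on the 63 mm cap.
- **Arm under load:** it gave way sideways by about 3.5 mm while the jaws closed on the button.

Neither affected the result in these checks.

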